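# Fit the splined wing handle on the test fixture and swing the clamp home

## Robot

A 6-joint arm with a two-finger parallel gripper is mounted at the origin on the work surface. World frame = base frame: x ahead of the robot, y to its left, z up, the work surface at z = 0. Lengths are in m, angles in degrees, forces in N, time in s.
With the tool pointing down it reaches from about 0.4 to 0.825 m from the base axis. Payload 7 kg.
Tool frame: the origin (TCP) lies at the very end of the fingers, on their centre line; the grasp point (between the pads) lies 19 mm behind it (ctrl.grip_depth is the distance from the TCP to the grasp point, in m); z points along the fingers, y is the line along which they close (so a half turn about z gives the same grasp; the last joint's range is limited). The gripper opens to 88 mm and grips with 3 to 60 N. Pads are 19 mm wide; open, the fingers measure 130 mm over their backs; the gripper's body (78 mm by 193 mm) begins 47 mm behind the grasp point.
Start: joints at [80.793, 20.546, 0.682, 0, -70.136, -16.507], TCP at [0.293, 0.608, 0.227] pointing down, gripper open.
Joint ranges: [-176.03, 176.03], [-82.01, 121.73], [-58.28, 71.71], [-173.87, 95.51], [-174.79, -0.11], [-173.66, 173.66]. Speed limits (degrees/s): [136.94, 136.94, 172.46, 180, 180, 180].

## Interface

Orientations are given as [roll, pitch, yaw] about the fixed x, y, z axes, in that order (R = Rz(yaw) Ry(pitch) Rx(roll)).
In Python, from plant import get_obs, eyes, ctrl, spotter gives the robot as it stands.
- The arm moves only by the shell command python3 -m crank 'ROWS'. ROWS is JSON, one flat list of numbers, 7 for each row, row after row: the turn, a rotation vector about the tool's x, y, z in rad, then the shift along the tool's x, y, z in mm, then the opening, from 0 (shut) to 1 (fully open). A call has 1 to 5 rows; each row shifts and turns the commanded pose from where the row before left it, along the tool's axes as they then stand; what a row does not reach is not made up. A row lasts 1/8 s, in which the tool goes at most 62.5 mm and 10.7 degrees, less where a joint would pass 70% of its speed; a pose out of reach is approached as far as the arm can. A call is refused whole if a number of a shift passes 62.5 or a number of a turn 0.188, either way. A call with a gripper value outside its range is refused whole. The fingers move at their own pace and stop on an object; the grip force is fixed at half the most. Time passes only in rows, so rows that do not move let the fingers close. It gives the time, the measured TCP pose, the force, the opening and the grip force at its end, in the units of the state.
- get_obs(): the state, without advancing time (a new reading comes with each control period).
- eyes.snapshot(name): name is "scene" or "top" or "wrist"; returns the picture (420x560x3 uint8, blue, green, red); there is no depth.
- eyes.camera_model(name): a dict with "fx", "fy", "cx", "cy" (pixels), "extrinsics" (4x4, takes a point from camera to world coordinates). Camera axes: x right, y down, z forward; pixel columns grow to the right and rows downward; lengths in m; the calibration is good to about 2 mm. The wrist camera is an equidistant fisheye: a pixel r from the principal point sees the ray r / f radians off the axis. A picture is of the moment at which its call begins: read the wrist's pose just before it. camera_model takes no time and is no camera call; for the wrist camera it gives the pose at the moment of the call.
- ctrl.close_job(): hands the job in; it is judged then, once.
Trained networks look in the newest picture that a camera, given by its name, has taken for a name from the list of things; names that differ only in an ending like _2 or _b are one class to them, and where a whole thing is asked for, a point or a joint stands for the part that bears it (a point fixed in the world has none). Each returns a list of dicts, best first, with "p" (0 to 1); they miss things now and then, are a little off and sometimes report something else, mostly with a low value. They report only what shows in the picture. A call takes as long as a camera call. They do not tell look-alikes from the thing itself.
- spotter.outline_of(camera, target): "region" (420x560 bool, what is visible of it) and "rect" ([left, top, width, height] in pixels, round what is visible of it).
- spotter.place_of(camera, target): "location" ([column, row] in pixels: a listed point, or the origin of a listed thing).
The state is a dict: "clock": time; "joint_pos": joint angles; "qvel": joint speeds; "tau": joint torques, N m; "tool_pos": TCP position; "orientation": TCP orientation; "force": force on the tool from outside, world axes, zero at the start; "moment": the same for the moment, N m; "opening": finger opening in m; "gripper_force": force on a finger pad.
Only numpy, scipy, OpenCV 4.12 (cv2) and the standard library are available. Lean on these libraries where they do the work, as an engineer would, in place of code of your own. Each camera call takes 0.05 s, during which the arm holds its last target. There are 200 camera calls.

## Task

Take the red wing handle, turn it until its cross-shaped socket lines up with the four teeth of the stub on the sloping test fixture, and slide it on fully home. Then use it to turn the stub clockwise until the yellow clamp arm lies across the module against its stop, and leave the handle there, fully home. Do not push the other things on the table about or knock them over.

Things in the scene. Friction and masses are not known exactly. Their poses are not given: they have to be found in the camera images.
- handle: Loose red wing handle, about 0.28 kg, upright on its socket mouth, left or right of the fixture. Aluminium hub 52 x 52 mm, 45 mm high; on it a black disc 68 mm across, to z = 53. Origin: centre of the underside (socket mouth), z up through the wing. The socket, open below, is a cross 45 mm deep: slots along x and along y, each 38 mm long, 12 mm wide; it fits the stub at any quarter-turn.
- handle_wing (a point): Centre of the handle's red wing, 70 mm above the handle's origin, same axes. The wing is a flat upright blade on the black disc, 96 mm long along x, 16 mm thick along y, 34 mm high along z (z 53 to 87 of the handle): take hold of it across y.
- stub_seat (a point): Centre of the stub's steel seat (48 mm across), on its axis, 28 mm off the panel; the handle's origin comes here when fully home. z points out along the stub, leaning 30 degrees from vertical towards the robot side; x points along the yellow clamp arm. The frame turns with the stub. The arm is 20 mm wide, reaches 85 mm from the axis along x, its top 2 mm below the seat.
- stub_tip (a point): Outer end of the dark steel toothed stub, on its axis, 42.5 mm above the seat; axes as stub_seat. The stub is a cross of four teeth along x and y, 34 mm tip to tip, each 9 mm thick, rounded at the outer end.
- clamp (a joint): Turn of stub and arm in rad, growing clockwise looking down on the stub: 0 to 1.2, the stop, where the arm lies across the module. Starts at 0 to 0.45, has about 0.2 N m of friction and no spring, stays where left. The handle has up to about 0.1 rad of play on the teeth, so turn it that much further to bring the arm to its stop.
- fixture: Fixed aluminium test fixture on a finned heat sink, 210 x 250 mm. Origin: centre of its underside, x away from the robot side. Its 30-degree sloping panel faces the robot side, 40 mm high in front, 145 mm at the back; the stub stands on its left (+y) half, the module (aluminium, brass flange, up to 22 mm off the panel) is fixed on its right half.
- bottle: Bystander: white bottle with a blue cap, 60 mm in diameter, 130 mm tall, standing on the other side of the fixture from the handle. Origin: centre of its underside.
- driver: Bystander: screwdriver with a red grip, 190 mm long, lying on the table. Origin: middle of its underside, x along it.
- meter: Bystander: yellow hand-held meter, 170 x 85 x 40 mm, lying flat. Origin: centre of its underside.
- filter: Bystander: small aluminium filter block with brass connectors, 110 x 55 x 28 mm. Origin: centre of its underside.
- jar: Bystander: amber jar with a black lid, 56 mm in diameter, 70 mm tall. Origin: centre of its underside.
- wrench: Bystander: steel wrench, 160 mm long, lying to the left of the fixture. Origin: middle of its underside, x along it.
There are look-alikes about, which are no part of the job. What is shaped like the handle but green or turquoise is not meant.

How it is judged:
By the outcome, as a careful person would: the job done as asked, in the order asked, and still so for the second after the job is handed in, with the robot touching nothing.
It also fails if it takes over 42 s, if anything falls off the work surface, if the arm or the gripper's body presses on something with over 40 N, if the wrist force passes 120 N, or if a joint passes its speed limit or range.

## Working session

There is one attempt and no reset: what is moved stays moved. The work goes in short steps, Python scripts to look and compute and a shell command to move; the robot and the scene stay as the last step left them, time stands still between calls to the robot, and variables do not carry over. Pictures are saved under pics/ and viewed, at most 10 in all, crops included, and the job is handed in when it is done.

```bash
mkdir -p pics; ls; cat > h.py <<'E'
import numpy as np,cv2
from plant import get_obs,eyes,ctrl,spotter
from scipy.spatial.transform import Rotation as R
def ray(cam,px,M=None):
    m=M or eyes.camera_model(cam); E=np.array(m["extrinsics"])
    u=(px[0]-m["cx"])/m["fx"]; v=(px[1]-m["cy"])/m["fy"]
    if cam=="wrist":
        r=np.hypot(u,v)+1e-12; d=np.array([u/r*np.sin(r),v/r*np.sin(r),np.cos(r)])
    else: d=np.array([u,v,1.])
    d=E[:3,:3]@d; return E[:3,3],d/np.linalg.norm(d)
def tri(rays):
    A=0;b=0
    for o,d in rays:
        P=np.eye(3)-np.outer(d,d);A=A+P;b=b+P@o
    x=np.linalg.solve(A,b); return x,[np.linalg.norm((np.eye(3)-np.outer(d,d))@(x-o)) for o,d in rays]
def atz(r,z): o,d=r; return o+d*(z-o[2])/d[2]
E
python3 - <<'E'
from h import *
ims=[eyes.snapshot(c) for c in("scene","top")]
cv2.imwrite("pics/a.png",ims[0]);cv2.imwrite("pics/b.png",ims[1])
for t in["handle","handle_wing","stub_seat","stub_tip","fixture","bottle","wrench"]:
  for c in("scene","top"):
    print(t,c,[(np.round(d["location"],1).tolist(),round(d["p"],2)) for d in spotter.place_of(c,t)[:3]])
for c in("scene","top"): print(np.round(eyes.camera_model(c)["extrinsics"],3).tolist(),eyes.camera_model(c)["fx"])
print(get_obs())
E
```

```text
pics
handle scene [([258.2, 175.2], 0.96), ([207.7, 166.6], 0.91), ([256.2, 209.6], 0.89)]
handle top [([408.9, 255.4], 0.67), ([325.4, 271.7], 0.66), ([356.0, 270.0], 0.59)]
handle_wing scene [([207.3, 151.1], 0.97), ([256.7, 195.0], 0.86), ([284.3, 175.6], 0.72)]
handle_wing top [([364.0, 271.7], 0.76), ([325.9, 267.2], 0.63), ([326.1, 229.9], 0.57)]
stub_seat scene [([307.5, 258.1], 0.87), ([371.2, 256.1], 0.42)]
stub_seat top [([238.7, 184.1], 0.69), ([280.6, 246.3], 0.55)]
stub_tip scene [([307.7, 241.8], 0.56), ([306.8, 256.0], 0.26)]
stub_tip top [([241.3, 189.3], 0.6), ([281.1, 246.7], 0.33)]
fixture scene [([286.7, 284.5], 0.69)]
fixture top [([255.0, 183.7], 0.7), ([282.7, 246.9], 0.53)]
bottle scene [([426.9, 301.1], 0.91)]
bottle top [([164.6, 230.7], 0.55)]
wrench scene [([361.1, 371.5], 0.67), ([305.0, 219.1], 0.67), ([286.9, 285.2], 0.41)]
wrench top [([174.7, 155.3], 0.45)]
[[-0.596, 0.548, -0.586, 1.204], [0.803, 0.39, -0.451, 0.423], [-0.019, -0.74, -0.673, 0.941], [0.0, 0.0, 0.0, 1.0]] 424.9933805991023
[[-0.024, -0.995, 0.1, 0.308], [-1.0, 0.023, -0.017, -0.103], [0.015, -0.1, -0.995, 1.854], [0.0, 0.0, 0.0, 1.0]] 493.36312833322427
{'clock': 0.8, 'joint_pos': array([ 8.07905159e+01,  2.05435129e+01,  6.81617016e-01, -2.08937040e-03,
       -7.01374663e+01, -1.65079062e+01]), 'qvel': array([-0.06636375,  0.02609909, -0.12415383, -0.04230991, -0.06156294,
       -0.00288563]), 'tau': array([-3.75799054e-04, -5.82282507e+01,  2.93284857e+01,  7.00196832e+00,
        1.25599589e-02, -2.69414699e-05]), 'tool_pos': array([0.29288562, 0.60810069, 0.22658422]), 'orientation': array([-1.79999947e+02,  2.06529554e-03, -2.57181002e+01]), 'force': array([ 0.21167067,  0.23490904, -0.55271905]), 'moment': array([-0.01654589,  0.0452162 ,  0.01558752]), 'gripper_force': 0.0, 'opening': 0.08764099087112365}
```

View pics/a.png

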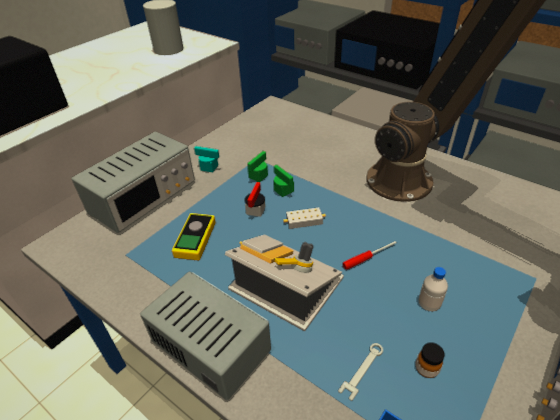

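View pics/b.png

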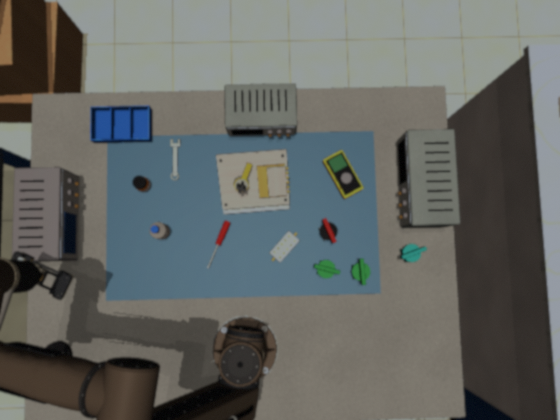

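```bash
python3 - <<'E'
from h import *
a=cv2.imread("pics/a.png");b=cv2.imread("pics/b.png")
S=lambda p:ray("scene",p);T=lambda p:ray("top",p)
print("wing",tri([S((256.7,195)),T((326.1,229.9))]))
print("tip",tri([S((307.7,241.8)),T((241.3,189.3))]))
print("seat",tri([S((307.5,258.1)),T((238.7,184.1))]))
print("fix",atz(S((286.7,284.5)),0),atz(T((255,183.7)),0))
for im,(x0,x1,y0,y1),f in((a,(235,280,175,225),S),(b,(310,350,210,250),T)):
    c=im[y0:y1,x0:x1].astype(int);m=(c[...,2]>90)&(c[...,1]<60)&(c[...,0]<60)
    ys,xs=np.nonzero(m);P=np.c_[xs+x0,ys+y0].astype(float);mu=P.mean(0)
    w,v=np.linalg.eigh(np.cov((P-mu).T));d=v[:,1];s=(P-mu)@d
    e=[mu+d*s.min(),mu+d*s.max()]
    print(len(P),mu,e,atz(f(mu),.07),np.degrees(np.arctan2(*(atz(f(e[1]),.08)-atz(f(e[0]),.08))[[1,0]])),np.sqrt(w))
c1=cv2.resize(a[150:290,190:350],None,fx=3,fy=3,interpolation=cv2.INTER_CUBIC)
c2=cv2.resize(b[140:260,215:375],(480,360),interpolation=cv2.INTER_CUBIC)[:,:310*1]
c2=cv2.resize(b[140:280,215:375],None,fx=2,fy=2)
c2=cv2.copyMakeBorder(c2,0,c1.shape[0]-c2.shape[0],0,0,cv2.BORDER_CONSTANT)
cv2.imwrite("pics/c.png",np.hstack([c1,c2]))
E
```

```text
wing (array([ 0.42647616, -0.3059271 ,  0.07478289]), [np.float64(0.001523203736278335), np.float64(0.0015232037362783184)])
tip (array([ 0.56964897, -0.00717842,  0.15656403]), [np.float64(0.0005321911278153626), np.float64(0.0005321911278154622)])
seat (array([0.59238033, 0.00556385, 0.12323624]), [np.float64(0.002870501759431899), np.float64(0.00287050175943188)])
fix [ 0.61392879 -0.04518223  0.        ] [ 0.61448976 -0.05121418  0.        ]
114 [252.96491228 193.71929825] [array([258.18642207, 181.64807984]), array([247.7075147 , 205.87348295])] [ 0.42342907 -0.32269703  0.07      ] 24.591047583268193 [1.46171816 7.22791977]
105 [328.96190476 229.96190476] [array([323.94677442, 219.02440532]), array([334.01913736, 240.99122502])] [ 0.42725248 -0.31810177  0.07      ] -157.24328708146885 [1.27695616 6.74402233]
```

View pics/c.png

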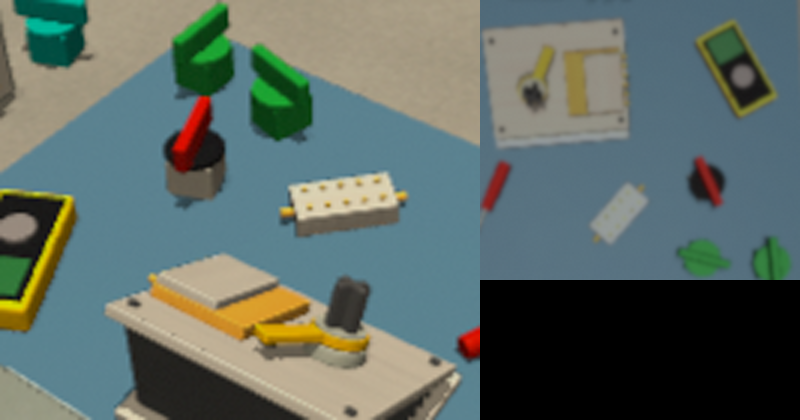

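Candidates: red/black at scene (256,200), top (329,231); green at scene (258,167), (284,181); turquoise at (207,158). Only the first is red with an aluminium hub and black disc. The crop confirms it, standing right of the fixture, with the wing yaw about 24°. The stub is at scene (307,250).

```bash
cat >> h.py <<'E'
def plan(pos,rpy,n=None,grip=1,start=None,Rt=None):
    o=get_obs()
    p0,r0=start if start else (o["tool_pos"],R.from_euler("xyz",o["orientation"],degrees=True))
    r1=Rt if Rt is not None else R.from_euler("xyz",rpy,degrees=True)
    w=(r0.inv()*r1).as_rotvec(); d=np.array(pos)-p0
    if n is None: n=int(max(np.ceil(np.linalg.norm(d)/.060),np.ceil(np.linalg.norm(w)/.18),1))
    for k in range(n):
        r=r0*R.from_rotvec(w*k/n)
        s=r.inv().apply(d/n)*1e3
        print(*np.round(w/n,4),*np.round(s,1),grip,sep=",")
    return np.array(pos),r1
E
python3 - <<'E'
from h import *
s=plan([.45,.15,.22],[180,0,-90],9); print(); plan([.425,-.319,.20],[180,0,-156],9,start=s)
E
```

```text
0.0,0.0,0.1247,37.8,38.3,0.7,1
0.0,0.0,0.1247,42.3,33.3,0.7,1
0.0,0.0,0.1247,46.1,27.8,0.7,1
0.0,0.0,0.1247,49.2,21.8,0.7,1
0.0,0.0,0.1247,51.5,15.5,0.7,1
0.0,0.0,0.1247,53.1,9.0,0.7,1
0.0,0.0,0.1247,53.8,2.3,0.7,1
0.0,0.0,0.1247,53.6,-4.4,0.7,1
0.0,0.0,0.1247,52.7,-11.0,0.7,1

-0.0,-0.0,0.128,52.1,2.8,2.2,1
-0.0,-0.0,0.128,52.0,-3.9,2.2,1
-0.0,-0.0,0.128,51.1,-10.5,2.2,1
-0.0,-0.0,0.128,49.4,-16.9,2.2,1
-0.0,-0.0,0.128,46.8,-23.1,2.2,1
-0.0,-0.0,0.128,43.5,-28.9,2.2,1
-0.0,-0.0,0.128,39.4,-34.2,2.2,1
-0.0,-0.0,0.128,34.7,-39.0,2.2,1
-0.0,-0.0,0.128,29.5,-43.1,2.2,1
```

```bash
python3 -m crank '[0,0,0.125,38,38,0.7,1, 0,0,0.125,42,33,0.7,1, 0,0,0.125,46,28,0.7,1, 0,0,0.125,49,22,0.7,1, 0,0,0.125,51.5,15.5,0.7,1]'
python3 -m crank '[0,0,0.125,53,9,0.7,1, 0,0,0.125,54,2,0.7,1, 0,0,0.125,53.5,-4.5,0.7,1, 0,0,0.125,52.5,-11,0.7,1, 0,0,0.128,52,3,2,1]'
python3 -m crank '[0,0,0.128,52,-4,2,1, 0,0,0.128,51,-10.5,2,1, 0,0,0.128,49.5,-17,2,1, 0,0,0.128,47,-23,2,1, 0,0,0.128,43.5,-29,2,1]'
python3 -m crank '[0,0,0.128,39.5,-34,2,1, 0,0,0.128,34.5,-39,2,1, 0,0,0.128,29.5,-43,2,1, 0,0,0,0,0,0,1]'
python3 - <<'E'
from h import *
print(get_obs()["tool_pos"],get_obs()["orientation"],get_obs()["joint_pos"])
M=eyes.camera_model("wrist");im=eyes.snapshot("wrist");cv2.imwrite("pics/d.png",im)
print(M)
for t in("handle","handle_wing"):
  for d in spotter.place_of("wrist",t)[:3]:
    print(t,d["location"],d["p"],atz(ray("wrist",d["location"],M),.07 if t[-1]=="g" else 0))
E
```

```text
clock: 1.42
tool_pos: [0.3801, 0.3524, 0.2233]
orientation: [-180.0, 0.0, -61.7]
force: [0.9, 0.4, 0.1]
opening: 0.0877
gripper_force: 0.0
clock: 2.05
tool_pos: [0.4473, 0.0971, 0.2184]
orientation: [-180.0, 0.0, -97.8]
force: [-0.3, -0.1, -1.4]
opening: 0.0873
gripper_force: 0.0
clock: 2.68
tool_pos: [0.4316, -0.1638, 0.2087]
orientation: [-179.9, 0.1, -134.4]
force: [1.2, 0.5, 0.8]
opening: 0.0877
gripper_force: 0.0
clock: 3.18
tool_pos: [0.4221, -0.3211, 0.2016]
orientation: [180.0, -0.1, -156.5]
force: [-0.1, 1.7, 0.1]
opening: 0.0877
gripper_force: 0.0
[ 0.42209154 -0.32108248  0.2016154 ] [ 1.79976300e+02 -6.33552163e-02 -1.56507447e+02] [-1.60411054e+01  8.02570670e+00 -1.95939917e+01  2.48700854e-02
 -6.24442524e+01 -5.04778722e+01]
{'fx': 325.19226210127806, 'fy': 325.19226210127806, 'cx': 281.81487651476834, 'cy': 212.49100333214326, 'extrinsics': array([[-3.98227666e-01,  8.81110248e-01,  2.55067555e-01,
         3.51532024e-01],
       [ 9.17286126e-01,  3.82235989e-01,  1.11722031e-01,
        -3.52898009e-01],
       [ 9.43427581e-04,  2.78460733e-01, -9.60447151e-01,
         3.59853073e-01],
       [ 0.00000000e+00,  0.00000000e+00,  0.00000000e+00,
         1.00000000e+00]])}
handle [344.1, 79.8] 0.96 [ 0.28075446 -0.3087083   0.        ]
handle [283.7, 189.7] 0.87 [ 0.42163099 -0.31977094  0.        ]
handle [86.7, 42.7] 0.68 [ 0.3425851  -0.61947084  0.        ]
handle_wing [362.5, 73.3] 0.96 [ 0.2813582  -0.30464192  0.07      ]
handle_wing [54.7, 25.0] 0.85 [ 0.33480098 -0.62149864  0.07      ]
handle_wing [233.4, 10.7] 0.63 [ 0.27379942 -0.43342299  0.07      ]
```

View pics/d.png

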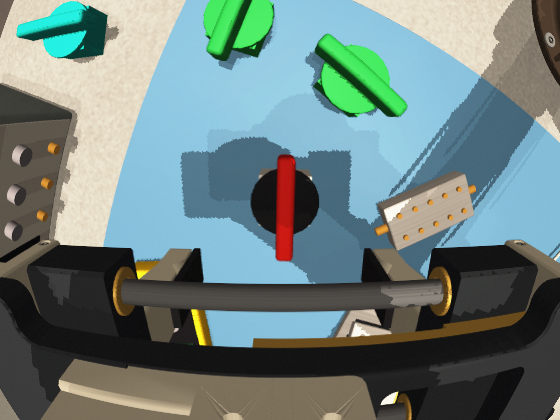

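The red wing lies straight along the tool x axis at image (285,155)–(285,260). Green handles are at (238,20) and (362,75), and the filter is at (428,210), clear of the fingers.

```bash
python3 - <<'E'
from h import *
M=eyes.camera_model("wrist");c=cv2.imread("pics/d.png").astype(int)
m=((c[...,2]>120)&(c[...,1]<50)&(c[...,0]<50));m[:100]=0;m[300:]=0;m[:,:240]=0;m[:,330:]=0
ys,xs=np.nonzero(m)
P=np.array([atz(ray("wrist",(x,y),M),.085) for x,y in zip(xs,ys)])[:,:2]
r=cv2.minAreaRect((P*1000).astype(np.float32));print(r)
B=cv2.boxPoints(r)/1000
mu=np.array(r[0])/1000
w,v=np.linalg.eigh(np.cov((P-P.mean(0)).T));print(mu,P.mean(0),np.degrees(np.arctan2(v[1,1],v[0,1])))
E
```

```text
((422.8775939941406, -316.0239562988281), (94.98099517822266, 14.896354675292969), 22.291898727416992)
[ 0.42287759 -0.31602396] [ 0.42136812 -0.31673358] -157.58093494806144
```

```bash
python3 - <<'E'
from h import *
plan([.423,-.317,.057],[180,0,-157.6],4)
E
```

```text
0.0,-0.0,0.0063,-0.2,0.2,36.3,1
0.0,-0.0,0.0063,-0.2,0.2,36.3,1
0.0,-0.0,0.0063,-0.2,0.2,36.3,1
0.0,-0.0,0.0063,-0.2,0.2,36.3,1
```

```bash
python3 -m crank '[0,0,0.006,-0.2,0.2,36,1, 0,0,0.006,-0.2,0.2,36,1, 0,0,0.006,-0.2,0.2,36,1, 0,0,0.006,-0.2,0.2,36,1, 0,0,0,0,0,0,1]'
python3 -m crank '[0,0,0,0,0,0,0,0,0,0,0,0,0,0,0,0,0,0,0,0,0,0,0,0,0,0,0,0]'
```

```text
clock: 3.95
tool_pos: [0.422, -0.3154, 0.0566]
orientation: [179.8, -0.2, -157.4]
force: [-1.0, -0.4, 0.7]
opening: 0.0877
gripper_force: 0.0
clock: 4.45
tool_pos: [0.4236, -0.3173, 0.0589]
orientation: [-180.0, 0.1, -157.6]
force: [0.4, -0.5, -0.6]
opening: 0.0534
gripper_force: 0.0
```

```bash
python3 -m crank '[0,0,0,0,0,0,0,0,0,0,0,0,0,0,0,0,0,0,0,0,0,0,0,0,0,0,0,0,0,0,0,0,0,0,0]'
python3 -m crank '[0,0,0,0,0,0,0,0,0,0,0,0,-30,0,0,0,0,0,0,-50,0,0,0,0,0,0,-50,0,0,0,0,0,0,-50,0]'
python3 - <<'E'
from h import *
for i in range(3):print(get_obs()["tool_pos"],get_obs()["force"])
ims={c:eyes.snapshot(c) for c in("scene","top","wrist")}
M=eyes.camera_model("wrist");cv2.imwrite("pics/e.png",ims["wrist"]);cv2.imwrite("pics/e_s.png",ims["scene"])
for t in["stub_seat","stub_tip","fixture"]:
  for c in("scene","top","wrist"):
    print(t,c,[(np.round(d["location"],1).tolist(),round(d["p"],2)) for d in spotter.place_of(c,t)[:2]])
E
```

```text
clock: 5.08
tool_pos: [0.4233, -0.3172, 0.0581]
orientation: [180.0, -0.0, -157.6]
force: [-0.2, -0.5, -0.1]
opening: 0.0158
gripper_force: 30.0
clock: 5.7
tool_pos: [0.4228, -0.3168, 0.2396]
orientation: [180.0, -0.0, -157.6]
force: [-0.4, -1.1, -2.2]
opening: 0.016
gripper_force: 30.0
[ 0.42277296 -0.31682642  0.23955506] [-0.40864092 -1.05983016 -2.16895278]
[ 0.42277296 -0.31682642  0.23955506] [-0.40864092 -1.05983016 -2.16895278]
[ 0.42277296 -0.31682642  0.23955506] [-0.40864092 -1.05983016 -2.16895278]
stub_seat scene [([304.8, 258.0], 0.91)]
stub_seat top [([240.8, 183.8], 0.57)]
stub_seat wrist [([441.3, 387.9], 0.94)]
stub_tip scene [([308.3, 244.1], 0.58)]
stub_tip top [([241.9, 185.0], 0.71)]
stub_tip wrist [([455.8, 398.5], 0.73), ([280.7, 276.6], 0.47)]
fixture scene [([286.7, 284.4], 0.95)]
fixture top [([252.7, 186.1], 0.97)]
fixture wrist []
```

View pics/e.png

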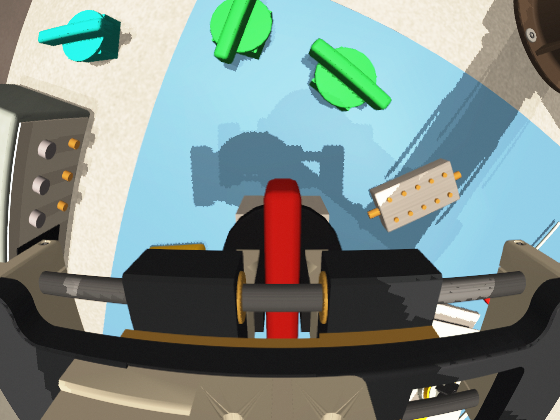

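The handle is held: the wing is between the pads, centred at (283,230). Now to a viewpoint where the wrist camera sees the stub clear of the handle.

```bash
python3 - <<'E'
from h import *
S=lambda p:ray("scene",p);T=lambda p:ray("top",p)
print("tip",tri([S((308.3,244.1)),T((241.9,185))]));print("seat",tri([S((304.8,258)),T((240.8,183.8))]))
plan([.58,.14,.31],[180,0,-110],10,0)
E
```

```text
tip (array([ 0.58103426, -0.00466247,  0.15982063]), [np.float64(0.00645682557674024), np.float64(0.006456825576740319)])
seat (array([ 0.5938335 , -0.00179335,  0.12018145]), [np.float64(0.0027877776889997795), np.float64(0.0027877776889997457)])
0.0001,-0.0001,-0.083,-31.9,36.3,-7.3,0
0.0001,-0.0001,-0.083,-34.8,33.5,-7.3,0
0.0001,-0.0001,-0.083,-37.5,30.5,-7.3,0
0.0001,-0.0001,-0.083,-39.9,27.3,-7.3,0
0.0001,-0.0001,-0.083,-42.0,23.9,-7.3,0
0.0001,-0.0001,-0.083,-43.9,20.3,-7.3,0
0.0001,-0.0001,-0.083,-45.4,16.6,-7.3,0
0.0001,-0.0001,-0.083,-46.6,12.8,-7.3,0
0.0001,-0.0001,-0.083,-47.5,8.9,-7.3,0
0.0001,-0.0001,-0.083,-48.1,4.9,-7.3,0
```

```bash
python3 -m crank '[0,0,-0.083,-32,36,-14,0, 0,0,-0.083,-35,33.5,-14,0, 0,0,-0.083,-37.5,30.5,-14,0, 0,0,-0.083,-40,27,-14,0, 0,0,-0.083,-42,24,-14,0]'
python3 -m crank '[0,0,-0.083,-44,20,0,0, 0,0,-0.083,-45.5,16.5,0,0, 0,0,-0.083,-46.5,13,0,0, 0,0,-0.083,-47.5,9,0,0, 0,0,-0.083,-48,5,0,0]'
python3 -m crank '[0,0,0,0,0,0,0,0,0,0,0,0,0,0]'
python3 - <<'E'
from h import *
o=get_obs();print(o["tool_pos"],o["orientation"])
M=eyes.camera_model("wrist");im=eyes.snapshot("wrist");cv2.imwrite("pics/f.png",im)
import pickle;pickle.dump(M,open("f.pkl","wb"))
for t in["stub_seat","stub_tip"]:
    print(t,[(np.round(d["location"],1).tolist(),round(d["p"],2),atz(ray("wrist",d["location"],M),.12 if t[-1]=="t" else .157)) for d in spotter.place_of("wrist",t)[:2]])
E
```

```text
clock: 6.92
tool_pos: [0.5024, -0.0872, 0.3086]
orientation: [180.0, -0.0, -133.6]
force: [0.8, -0.0, -2.8]
opening: 0.016
gripper_force: 30.0
clock: 7.55
tool_pos: [0.5808, 0.1414, 0.3079]
orientation: [180.0, -0.0, -109.8]
force: [1.1, -0.4, -2.5]
opening: 0.0157
gripper_force: 30.0
clock: 7.8
tool_pos: [0.5803, 0.1398, 0.3076]
orientation: [180.0, -0.1, -110.0]
force: [-0.8, -0.2, -1.9]
opening: 0.0157
gripper_force: 30.0
[0.58031471 0.13977687 0.30756961] [ 1.79950347e+02 -6.75998491e-02 -1.09987858e+02]
stub_seat [([225.9, 70.1], 0.87, array([ 0.58899041, -0.00505159,  0.12      ]))]
stub_tip [([237.9, 55.2], 0.91, array([ 0.56961346, -0.00676269,  0.157     ]))]
```

View pics/f.png

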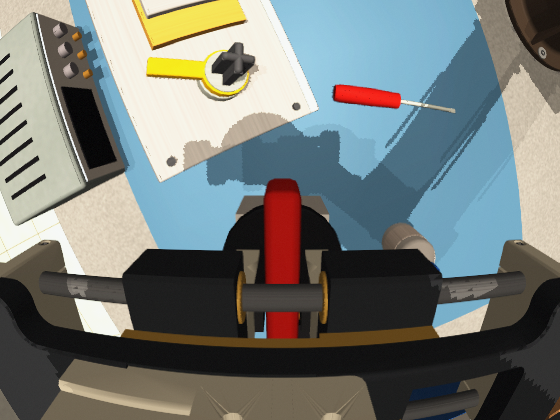

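The stub cross is clear, with its tip near (238,56) and the seat centre near (226,70). The arm runs left to (147,67), and the panel's left edge goes from (317,108) to (161,181).

```bash
cat > fit.py <<'E'
from h import *
import pickle
from scipy.optimize import least_squares
M=pickle.load(open("f.pkl","rb"))
def proj(cam,X,M):
    E=np.array(M["extrinsics"]);p=E[:3,:3].T@(np.array(X)-E[:3,3])
    if cam=="wrist":
        th=np.arctan2(np.hypot(p[0],p[1]),p[2]);k=th/np.hypot(p[0],p[1]);u=p[:2]*k
    else:u=p[:2]/p[2]
    return np.array([M["fx"]*u[0]+M["cx"],M["fy"]*u[1]+M["cy"]])
def frame(yaw): return R.from_euler("ZY",[yaw,-30],degrees=True)  # x up-slope, z normal
def isect(px,p0,n):
    o,d=ray("wrist",px,M);return o+d*((p0-o)@n)/(d@n)
if __name__=="__main__":
    MS,MT=eyes.camera_model("scene"),eyes.camera_model("top")
    obs=[("wrist",M,(225.9,70.1),0,1.5),("wrist",M,(237.9,55.2),.0425,1.5),
     ("scene",MS,(306,258),0,1.5),("scene",MS,(308,243),.0425,1.5),("top",MT,(239.7,184),0,1.5),("top",MT,(241.6,187),.0425,1.5)]
    def res(q):
        n=frame(q[3]).apply([0,0,1]);r=[]
        for c,m,px,h,s in obs: r+=list((proj(c,q[:3]+n*h,m)-px)/s)
        a=isect((317,108),q[:3]-.028*n,n);b=isect((161,181),q[:3]-.028*n,n)
        e=frame(q[3]).inv().apply(b-a); r.append(np.degrees(np.arctan2(e[1],e[0]))/1.0)
        return np.array(r)
    s=least_squares(res,[.59,-.005,.12,0],x_scale=[.01,.01,.01,3]);q=s.x
    print(np.round(q,4),np.round(s.fun,1))
    C=np.linalg.inv(s.jac.T@s.jac);print("sd",np.sqrt(np.diag(C)))
    F=frame(q[3]);n=F.apply([0,0,1])
    for px in((147.5,67),(147.5,58),(147.5,76)):
        e=F.inv().apply(isect(px,q[:3]-.002*n,n)-q[:3])*1e3
        print(px,np.round(e,1),np.degrees(np.arctan2(e[1],e[0])))
    im=cv2.imread("pics/f.png")
    c=im.astype(int);m=(c[...,2]>180)&(c[...,1]>150)&(c[...,0]<60);m[:45]=0;m[90:]=0;m[:,:140]=0;m[:,200:]=0
    ys,xs=np.nonzero(m);P=np.array([F.inv().apply(isect((x,y),q[:3]-.002*n,n)-q[:3])[:2] for x,y in zip(xs,ys)])
    w,v=np.linalg.eigh(np.cov((P-P.mean(0)).T));d=v[:,1];d=d*np.sign(d@P.mean(0))
    print("arm dir",np.degrees(np.arctan2(d[1],d[0])),P.mean(0)*1e3, "lateral off mm",(d[0]*P.mean(0)[1]-d[1]*P.mean(0)[0])*1e3)
    cv2.imwrite("pics/g.png",cv2.resize(im[10:130,120:320],(800,480),interpolation=cv2.INTER_CUBIC))
E
python3 fit.py
```

```text
[ 0.5906 -0.005   0.1178  3.9071] [-0.7  0.6  0.5  0.5 -1.7 -0.5 -0.1 -0.4  0.9  0.8 -0.4  1.7 -0.2]
sd [9.78779479e-04 1.33764153e-03 3.93746044e-03 1.12994582e+00]
(147.5, 67) [ 74.2 -34.8  -2. ] -25.135011521816946
(147.5, 58) [ 70.5 -44.2  -2. ] -32.10462605237645
(147.5, 76) [ 77.8 -25.6  -2. ] -18.202961402816925
arm dir -26.52558045523652 [ 49.55970228 -24.43312407] lateral off mm 0.27205764149794764
```

View pics/g.png

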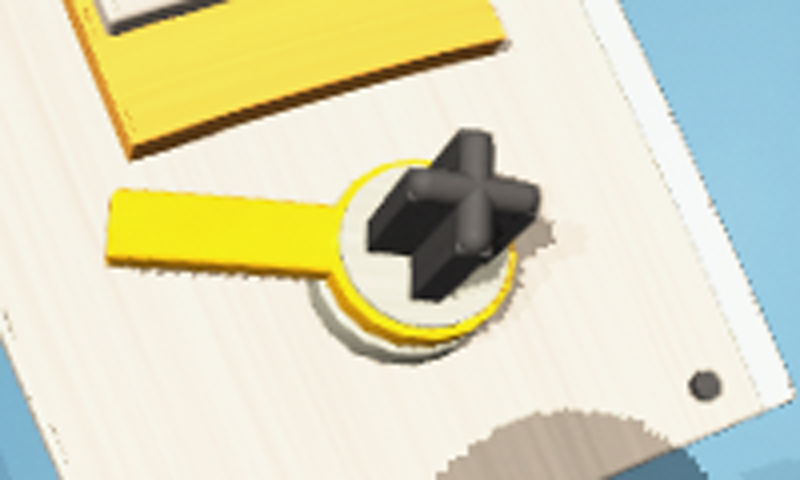

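```bash
python3 - <<'E'
from fit import *
o=get_obs();r=R.from_euler("xyz",o["orientation"],degrees=True);p=o["tool_pos"]
P=lambda x,y,z:np.round(proj("wrist",p+r.apply([x/1e3,y/1e3,z/1e3]),eyes.camera_model("wrist")),1)
print("wing end top",P(48,-8,-29),P(48,8,-29),"bottom",P(48,0,5))
print("disc",P(34,0,5),P(0,34,5),P(0,-34,5),[P(34*np.cos(t),34*np.sin(t),5).tolist() for t in(.5,-.5,.9,-.9)],"hub",P(26,26,13),P(26,-26,13),P(26,26,58),P(26,-26,58))
im=cv2.imread("pics/f.png")[165:295,195:375];cv2.imwrite("pics/i.png",cv2.resize(im,None,fx=4,fy=4,interpolation=cv2.INTER_CUBIC))
q=np.array([.5906,-.005,.1178]);F=frame(3.9)
a=np.radians(-116.5);x=F.apply([np.cos(a),np.sin(a),0]);z=-F.apply([0,0,1]);Rt=R.from_matrix(np.c_[x,np.cross(z,x),z])
plan(q-z*.195,None,grip=0,Rt=Rt); print(Rt.as_euler("xyz",degrees=True),q-z*.195)
E
```

```text
wing end top [260.1 193.6] [299.3 193.6] bottom [280.1 178.7]
disc [280.2 205.2] [341.1 264.1] [219.6 264.1] [[311.3, 212.9], [249.1, 212.9], [330.0, 228.5], [230.5, 228.5]] hub [327.2 215.5] [233.3 215.5] [318.4 196.5] [242.7 196.6]
0.1579,-0.0744,0.0144,57.1,10.0,7.2,0
0.1579,-0.0744,0.0144,57.5,9.9,1.4,0
0.1579,-0.0744,0.0144,57.6,8.8,-4.4,0
[-152.6750266    12.89111217 -109.45393051] [ 0.49332578 -0.01163149  0.28667495]
```

View pics/i.png

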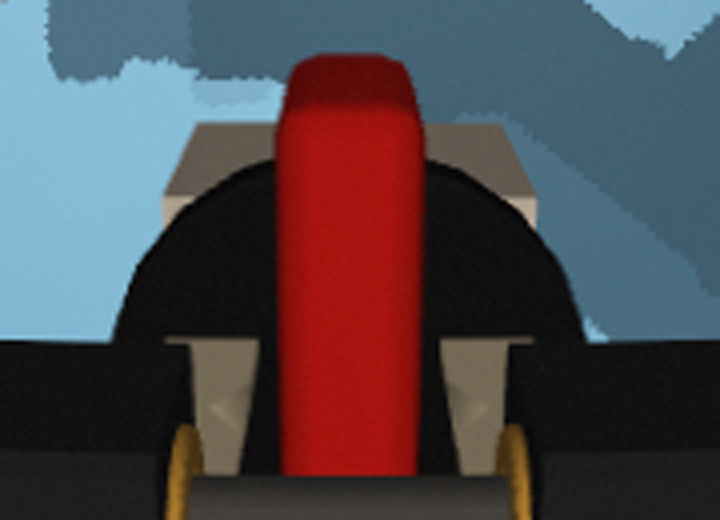

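The wing and hub show a camera bias of about +1.1 mm in tool y and +0.4 mm in tool x: hub corners at (244,196) and (321,196), predicted (242.7,196.5) and (318.4,196.5). Now to the tilted pre-approach.

```bash
python3 -m crank '[0.158,-0.074,0.014,57,10,7,0, 0.158,-0.074,0.014,57.5,10,1.5,0, 0.158,-0.074,0.014,57.5,9,-4.5,0, 0,0,0,0,0,0,0, 0,0,0,0,0,0,0]'
python3 - <<'E'
from h import *
o=get_obs();print(o["tool_pos"],o["orientation"],o["joint_pos"])
M=eyes.camera_model("wrist");im=eyes.snapshot("wrist");cv2.imwrite("pics/j.png",im)
import pickle;pickle.dump((M,o["tool_pos"],o["orientation"]),open("j.pkl","wb"))
for t in["stub_seat","stub_tip"]:
    print(t,[(np.round(d["location"],1).tolist(),round(d["p"],2)) for d in spotter.place_of("wrist",t)[:2]])
E
```

```text
clock: 8.57
tool_pos: [0.4922, -0.0121, 0.288]
orientation: [-152.5, 12.9, -109.4]
force: [1.2, 0.6, -0.0]
opening: 0.0159
gripper_force: 30.0
[ 0.49220495 -0.01214265  0.28799887] [-152.54600371   12.90585864 -109.37026132] [ 30.98276969 -19.12551267 -46.99004662  22.34921901 -36.94202006
 -68.48470268]
stub_seat [([281.5, 188.5], 0.61)]
stub_tip []
```

View pics/j.png

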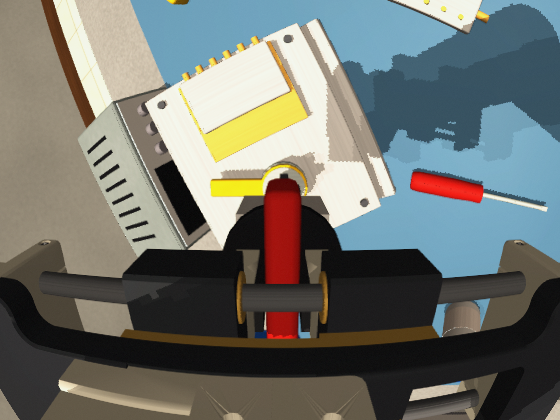

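The arm lies horizontally at (211–262,187), square to the tool x axis as wanted. The stub is mostly behind the wing at about (284,180). I'll solve for the pose with both wrist views.

```bash
cat > fit2.py <<'E'
from fit import *
M1=pickle.load(open("f.pkl","rb"));M2,p2,rpy2=pickle.load(open("j.pkl","rb"))
r1=R.from_euler("xyz",[179.95,-.07,-109.99],degrees=True);r2=R.from_euler("xyz",rpy2,degrees=True)
for M_,r in((M1,r1),(M2,r2)):
    E=np.array(M_["extrinsics"]).copy();E[:3,3]-=r.apply([.0004,.0011,0]);M_["extrinsics"]=E
def armend(f,box):
    c=cv2.imread(f).astype(int);x0,x1,y0,y1=box
    m=(c[...,2]>200)&(c[...,1]>190)&(c[...,0]<110);k=np.zeros_like(m);k[y0:y1,x0:x1]=m[y0:y1,x0:x1]
    cols=[(x,np.nonzero(k[:,x])[0]) for x in range(x0,x1) if k[:,x].sum()>5]
    print(f,cols[0][0],[(x,y.min(),y.max()) for x,y in cols[1::8]])
    xs=np.array([x for x,_ in cols[2:]]);mid=[(y.min()+y.max())/2 for _,y in cols[2:]]
    s,b=np.polyfit(xs,mid,1);xe=cols[0][0]-.5
    return (xe,s*xe+b),(xs[-1],s*xs[-1]+b)
e1=armend("pics/f.png",(140,198,45,90));e2=armend("pics/j.png",(203,256,165,205));print(e1,e2)
MS,MT=eyes.camera_model("scene"),eyes.camera_model("top")
obs=[("wrist",M1,(225.9,70.1),0,1.5),("wrist",M1,(237.9,55.2),.0425,1.5),("scene",MS,(306,258),0,2),("scene",MS,(308,243),.0425,2),("top",MT,(239.7,184),0,2),("top",MT,(241.6,187),.0425,2)]
def res(q):
    F=frame(q[3]);n=F.apply([0,0,1]);t=np.radians(q[4]);ax=F.apply([np.cos(t),np.sin(t),0]);r=[]
    for c,m,px,h,s in obs: r+=list((proj(c,q[:3]+n*h,m)-px)/s)
    for m,e in((M1,e1),(M2,e2)):
        P=[proj("wrist",q[:3]-.002*n+ax*k,m) for k in(.085,.03)]
        r+=list((P[0]-e[0])/.7); d=P[1]-P[0];d/=np.linalg.norm(d);w=np.array(e[1])-P[0];r.append((d[0]*w[1]-d[1]*w[0])/.5)
    global M
    import fit; fit.M=M1
    a=isect((317,108),q[:3]-.028*n,n);b=isect((161,181),q[:3]-.028*n,n);e=F.inv().apply(b-a);r.append(np.degrees(np.arctan2(e[1],e[0])))
    return np.array(r)
s=least_squares(res,[.59,-.005,.12,3,-26],x_scale=[.01,.01,.01,3,3]);q=s.x
print(np.round(q,4),np.round(s.fun,1));print("sd",np.sqrt(np.diag(np.linalg.inv(s.jac.T@s.jac))))
np.save("q.npy",q)
F=frame(q[3]);a=np.radians(q[4]-90);x=F.apply([np.cos(a),np.sin(a),0]);z=-F.apply([0,0,1]);Rt=R.from_matrix(np.c_[x,np.cross(z,x),z])
o=get_obs();r=R.from_euler("xyz",o["orientation"],degrees=True)
print("turn",(r.inv()*Rt).as_rotvec(),"shift",r.inv().apply(q[:3]-z*.058-o["tool_pos"])*1e3)
E
python3 fit2.py
```

```text
pics/f.png 147 [(148, np.int64(58), np.int64(73)), (156, np.int64(57), np.int64(73)), (164, np.int64(58), np.int64(74)), (172, np.int64(59), np.int64(74)), (180, np.int64(59), np.int64(75)), (188, np.int64(60), np.int64(75)), (196, np.int64(61), np.int64(76))]
pics/j.png 211 [(212, np.int64(181), np.int64(195)), (220, np.int64(181), np.int64(196)), (228, np.int64(181), np.int64(195)), (236, np.int64(181), np.int64(195)), (244, np.int64(180), np.int64(195)), (252, np.int64(180), np.int64(194))]
((146.5, np.float64(63.366913265306096)), (np.int64(197), np.float64(69.00693877551018))) ((210.5, np.float64(188.5950996677741)), (np.int64(255), np.float64(187.0058139534884)))
[ 5.9140e-01 -5.8000e-03  1.1300e-01  3.7453e+00 -2.6691e+01] [-0.1  0.5  0.9  0.5 -1.5  0.3 -0.3  0.4  0.9  0.6 -0.2  1.3  0.2  1.6
  1.2 -0.8 -1.5 -0.9 -0. ]
sd [6.06315164e-04 6.13760210e-04 9.14139158e-04 1.09795535e+00
 1.25015890e+00]
turn [-0.0006231   0.00259532  0.00714421] shift [  5.2506962    3.79004633 142.58059863]
```

```bash
python3 -m crank '[0,0.002,0.007,2.6,1.9,46,0, 0,0,0,2.6,1.9,46,0, 0,0,0,0,0,0,0, 0,0,0,0,0,0,0]'
python3 fit2.py | tail -1
python3 - <<'E'
from h import *
s=eyes.snapshot("scene")[190:310,235:375];w=eyes.snapshot("wrist")[130:250,195:335]
o=get_obs();print(o["force"],o["moment"])
cv2.imwrite("pics/k.png",np.hstack([cv2.resize(i,(400,343),interpolation=cv2.INTER_CUBIC) for i in(s,w)]))
E
```

```text
clock: 9.22
tool_pos: [0.5363, -0.0103, 0.2049]
orientation: [-152.8, 12.8, -109.8]
force: [0.3, -0.5, -1.5]
opening: 0.0155
gripper_force: 30.0
turn [ 0.0015782  -0.00277555  0.00100355] shift [-1.82939302 -1.34447969 49.24554215]
[-0.30255708 -0.26344915 -1.58431647] [-0.06442853  2.08290772 -0.01992958]
```

View pics/k.png

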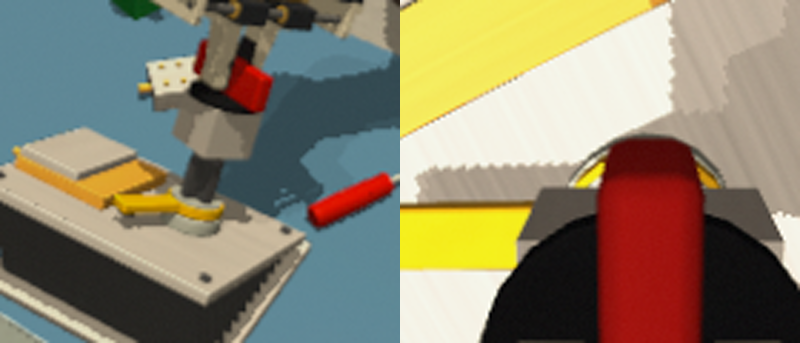

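Left panel: the handle sits coaxially just above the stub. Right panel: the ring (568–735, centre 651), hub (528–770) and wing (651) line up in tool y. I'll average pose readings before inserting.

```bash
python3 - <<'E'
from h import *
q=np.load("q.npy")
from fit import frame
F=frame(q[3]);a=np.radians(q[4]-90);x=F.apply([np.cos(a),np.sin(a),0]);z=-F.apply([0,0,1]);Rt=R.from_matrix(np.c_[x,np.cross(z,x),z])
W=[]
for i in range(8):
    eyes.snapshot("top");o=get_obs();r=R.from_euler("xyz",o["orientation"],degrees=True)
    W.append(np.r_[(r.inv()*Rt).as_rotvec()*57.3,Rt.inv().apply(q[:3]-z*.058-o["tool_pos"])*1e3,o["force"]])
print(np.round(W,1)); print(np.mean(W,0).round(2))
m=eyes.snapshot("wrist");M=eyes.camera_model("wrist")
from fit import proj
print(proj("wrist",o["tool_pos"]+r.apply([.026,.026,.058]),M),proj("wrist",o["tool_pos"]+r.apply([.026,-.026,.058]),M))
for R0 in(.024,.026,.028): print(R0,[proj("wrist",q[:3]-z*h+Rt.apply([R0,0,0]),M).round(1).tolist() for h in(0,-.002,-.01)],proj("wrist",q[:3]+Rt.apply([R0*.7,R0*.7,0]),M))
E
```

```text
[[-0.   0.   0.1 -1.2 -1.2 50.6 -0.7  0.  -2.6]
 [-0.   0.   0.1 -1.3 -1.5 50.7  0.7  0.5 -1.8]
 [-0.   0.   0.1 -1.5 -1.7 50.6  0.7 -0.2 -2.8]
 [-0.   0.   0.1 -1.7 -1.9 50.6 -0.7  0.6 -2.7]
 [ 0.  -0.   0.1 -1.9 -2.1 50.4 -0.1  0.1 -2. ]
 [ 0.  -0.   0.1 -2.1 -2.2 50.3 -0.4  0.5 -2.3]
 [ 0.  -0.   0.1 -2.2 -2.3 50.1  0.4  0.2 -2.7]
 [ 0.1 -0.1  0.1 -2.3 -2.5 50.   0.3 -0.1 -1.3]]
[ 1.000e-02 -1.000e-02  7.000e-02 -1.770e+00 -1.930e+00  5.041e+01
  3.000e-02  1.900e-01 -2.270e+00]
[318.68099841 196.51712717] [243.13442742 196.58014996]
0.024 [[278.0, 187.8], [278.0, 187.3], [278.1, 185.4]] [297.94444671 196.13790171]
0.026 [[278.0, 185.4], [278.0, 185.0], [278.1, 183.1]] [299.62372374 194.5257129 ]
0.028 [[278.0, 183.1], [278.0, 182.6], [278.1, 180.9]] [301.30590292 192.91076764]
```

```bash
python3 - <<'E'
from h import *
q=np.load("q.npy");from fit import frame
F=frame(q[3]);a=np.radians(q[4]-90);x=F.apply([np.cos(a),np.sin(a),0]);z=-F.apply([0,0,1]);Rt=R.from_matrix(np.c_[x,np.cross(z,x),z])
for i in range(14):
    im=eyes.snapshot("wrist") if i in(0,6,13) else eyes.snapshot("top")
    o=get_obs();print(o["clock"],np.round(Rt.inv().apply(q[:3]-z*.058-o["tool_pos"])*1e3,1))
    if i in(0,13):
        for y in(186,189,192,194): 
            hsv=cv2.cvtColor(im,cv2.COLOR_BGR2HSV);print(y,"S",hsv[y,246:272,1].tolist(),hsv[y,294:322,1].tolist())
        print("col258 G",im[176:204,262].tolist() if i==13 else "")
E
```

```text
9.825 [-2.5 -2.6 49.8]
186 S [12, 12, 14, 17, 16, 17, 17, 16, 15, 14, 14, 14, 29, 38, 42, 40, 38, 85, 171, 208, 226, 237, 240, 230, 233, 233] [238, 238, 241, 237, 138, 58, 46, 46, 49, 49, 48, 47, 45, 48, 46, 47, 46, 49, 48, 48, 48, 48, 49, 49, 47, 48, 46, 47]
189 S [46, 44, 43, 45, 48, 46, 46, 46, 47, 48, 49, 36, 33, 57, 131, 224, 228, 227, 226, 228, 233, 237, 225, 231, 243, 240] [226, 235, 225, 234, 233, 130, 56, 41, 42, 49, 47, 48, 47, 46, 47, 46, 48, 46, 47, 49, 47, 46, 48, 46, 47, 46, 45, 47]
192 S [47, 47, 47, 46, 45, 47, 47, 48, 44, 65, 103, 169, 226, 228, 227, 228, 228, 154, 81, 88, 237, 241, 235, 234, 237, 236] [236, 240, 233, 228, 229, 236, 235, 232, 173, 61, 43, 50, 48, 46, 47, 48, 47, 47, 47, 46, 47, 48, 48, 48, 47, 46, 47, 47]
194 S [48, 49, 48, 47, 44, 45, 43, 38, 52, 106, 231, 227, 226, 226, 207, 84, 33, 20, 62, 177, 231, 237, 233, 233, 234, 236] [235, 234, 231, 238, 235, 239, 230, 236, 235, 231, 134, 59, 45, 48, 50, 47, 49, 47, 46, 47, 46, 47, 49, 47, 45, 44, 49, 46]
col258 G 
9.875 [-2.5 -2.6 49.7]
9.925 [-2.6 -2.6 49.6]
9.975 [-2.6 -2.7 49.6]
10.025 [-2.6 -2.7 49.6]

[... 941 characters left out ...]

194 S [48, 48, 47, 47, 45, 45, 49, 40, 71, 143, 230, 229, 225, 226, 217, 100, 30, 19, 60, 176, 227, 235, 235, 233, 232, 234] [235, 236, 237, 234, 233, 242, 232, 236, 235, 145, 53, 43, 48, 47, 47, 49, 47, 48, 47, 47, 44, 49, 48, 48, 47, 48, 46, 46]
col258 G [[230, 242, 245], [231, 242, 245], [231, 243, 245], [231, 243, 245], [232, 244, 245], [231, 243, 245], [232, 244, 245], [204, 224, 226], [96, 110, 112], [79, 91, 94], [154, 176, 181], [104, 139, 156], [24, 83, 116], [19, 185, 215], [28, 232, 243], [27, 235, 245], [28, 235, 245], [106, 184, 216], [204, 227, 231], [150, 171, 178], [72, 81, 89], [70, 78, 87], [69, 77, 86], [70, 77, 85], [70, 79, 87], [69, 77, 85], [69, 78, 87], [70, 78, 86]]
```

```bash
python3 - <<'E'
from h import *
from fit import frame,proj
q=np.load("q.npy")
F=frame(q[3]);a=np.radians(q[4]-90);x=F.apply([np.cos(a),np.sin(a),0]);z=-F.apply([0,0,1]);Rt=R.from_matrix(np.c_[x,np.cross(z,x),z])
M=eyes.camera_model("wrist");o=get_obs();r=R.from_euler("xyz",o["orientation"],degrees=True)
E=np.array(M["extrinsics"]);E[:3,3]-=r.apply([.0004,.0011,0]);M["extrinsics"]=E
for R0 in(.024,.027,.028):
  t=np.linspace(-1.2,1.2,200);P=np.array([proj("wrist",q[:3]+z*.002+Rt.apply([R0*np.cos(k),R0*np.sin(k),0]),M) for k in t])
  i=P[:,0].argsort();print(R0,np.interp([262,258,300],P[i,0],P[i,1]),"cols at row 194",P[np.abs(P[:,1]-194)<.6][:,0].round(1))
print("turn",(r.inv()*Rt).as_rotvec())
E
```

```text
0.024 [192.83426127 196.5113247  196.23678544] cols at row 194 [260.  260.3 260.5 260.8 261.  297.2 297.5 297.7 298.  298.2]
0.027 [188.58272675 191.56930341 191.36188312] cols at row 194 [255.2 255.5 255.7 256.  302.3 302.5 302.8 303. ]
0.028 [187.20997018 190.02933012 189.83687742] cols at row 194 [253.6 253.8 254.1 254.3 303.9 304.2 304.4 304.7]
turn [ 0.00165327 -0.00172038  0.00122043]
```

Ring edges measured at row 194 (255.4, 303.3, inner edge 260.7) match the model (255.5, 302.8, 260.5), so the estimate holds. Correct by (-2.6, -2.6) and insert in steps.

```bash
cat > rem.py <<'E'
from h import *
from fit import frame
q=np.load("q.npy")
F=frame(q[3]);a=np.radians(q[4]-90);x=F.apply([np.cos(a),np.sin(a),0]);z=-F.apply([0,0,1]);Rt=R.from_matrix(np.c_[x,np.cross(z,x),z])
o=get_obs();r=R.from_euler("xyz",o["orientation"],degrees=True)
print("rot deg",np.round((r.inv()*Rt).as_rotvec()*57.3,2),"rem",np.round(Rt.inv().apply(q[:3]-z*.058-o["tool_pos"])*1e3,1),"F tool",np.round(r.inv().apply(o["force"]),1),"Mtool",np.round(r.inv().apply(o["moment"]),2))
E
python3 -m crank '[0,0,0,-2.6,-2.6,2,0, 0,0,0,0,0,0,0, 0,0,0,0,0,0,0, 0,0,0,0,0,0,0, 0,0,0,0,0,0,0]'; python3 rem.py
python3 -m crank '[0,0,0,0,0,4,0, 0,0,0,0,0,4,0, 0,0,0,0,0,4,0, 0,0,0,0,0,0,0]'; python3 rem.py
```

```text
clock: 11.1
tool_pos: [0.5387, -0.0092, 0.2043]
orientation: [-152.8, 12.9, -109.8]
force: [0.0, 0.1, -3.3]
opening: 0.016
gripper_force: 30.0
rot deg [ 0.09 -0.1   0.07] rem [ 0.  -0.1 47.6] F tool [0.6 1.5 2.9] Mtool [-1.88  0.89  0.04]
clock: 11.6
tool_pos: [0.5445, -0.0091, 0.1932]
orientation: [-152.9, 12.8, -109.8]
force: [-0.4, 0.3, -2.7]
opening: 0.016
gripper_force: 30.0
rot deg [ 0.13 -0.16  0.07] rem [-0.5 -0.4 35. ] F tool [0.5 1.6 2.2] Mtool [-1.86  0.85 -0.01]
```

```bash
python3 -m crank '[0,0,0,0,0,5,0, 0,0,0,0,0,5,0, 0,0,0,0,0,5,0, 0,0,0,0,0,0,0]'; python3 rem.py
python3 -m crank '[0,0,0,0,0,5,0, 0,0,0,0,0,5,0, 0,0,0,0,0,5,0, 0,0,0,0,0,0,0]'; python3 rem.py
```

```text
clock: 12.1
tool_pos: [0.5519, -0.0087, 0.1803]
orientation: [-152.8, 12.8, -109.8]
force: [-0.6, 0.3, -1.5]
opening: 0.0159
gripper_force: 30.0
rot deg [ 0.13 -0.15  0.07] rem [-0.5 -0.4 20.1] F tool [0.3 1.3 1. ] Mtool [-1.86  0.93  0.08]
clock: 12.6
tool_pos: [0.56, -0.0087, 0.1695]
orientation: [-153.2, 12.8, -109.8]
force: [-1.9, 1.5, -5.7]
opening: 0.0155
gripper_force: 30.0
rot deg [ 0.46 -0.16  0.08] rem [-0.4  1.3  6.7] F tool [0.5 4.7 4. ] Mtool [-3.34  0.67 -0.02]
```

```bash
python3 -m crank '[0,0,0,0,0,2,0, 0,0,0,0,0,2,0, 0,0,0,0,0,0,0, 0,0,0,0,0,0,0]'; python3 rem.py
```

```text
clock: 13.1
tool_pos: [0.5621, -0.0087, 0.1673]
orientation: [-153.3, 12.8, -109.8]
force: [-15.3, 5.9, -5.2]
opening: 0.0159
gripper_force: 30.1
rot deg [ 0.58 -0.17  0.1 ] rem [-0.1  1.9  3.8] F tool [ 0.8 16.9 -2.8] Mtool [-8.    0.87 -0.11]
```

```bash
python3 -m crank '[0,0,0,0,0,0,0, 0,0,0,0,0,0,0, 0,0,0,0,0,0,0, 0,0,0,0,0,0,0, 0,0,0,0,0,0,0]'; python3 rem.py
```

```text
clock: 13.72
tool_pos: [0.5621, -0.0087, 0.1673]
orientation: [-153.3, 12.8, -109.8]
force: [-15.6, 5.5, -4.2]
opening: 0.0162
gripper_force: 30.1
rot deg [ 0.58 -0.17  0.1 ] rem [-0.1  1.9  3.8] F tool [ 1.  16.6 -3.8] Mtool [-7.96  0.98 -0.13]
```

```bash
python3 - <<'E'
from h import *
o=get_obs();print(o["joint_pos"].round(2),o["tau"].round(2),o["qvel"].round(3),o["moment"].round(2))
E
python3 -m crank '[0,0,0,0,0,-4,0, 0,0,0,0,0,0,0, 0,0,0,0,0,0,0]'; python3 rem.py
python3 - <<'E'
from h import *
o=get_obs();print(o["joint_pos"].round(2),o["tau"].round(2))
E
```

```text
[ 16.06  -2.23 -58.28  49.35  -7.79 -86.45] [ -3.28 -23.65  28.32   3.9    1.42  -0.11] [-0.016 -0.071  0.052  0.006  0.091  0.014] [1.78 7.69 1.45]
clock: 14.1
tool_pos: [0.5596, -0.0093, 0.1705]
orientation: [-153.3, 12.8, -109.8]
force: [-8.0, 1.7, -2.5]
opening: 0.0157
gripper_force: 30.0
rot deg [ 0.6  -0.22  0.08] rem [-0.8  1.6  7.8] F tool [ 1.6  8.2 -1.7] Mtool [-4.75  1.13 -0.08]
[ 17.53  -2.75 -57.57  45.79  -9.28 -84.1 ] [ -1.1  -21.96  30.01   4.02   1.68  -0.06]
```

Joint 3 is at its -58.28° limit, so the last millimetres are kinematically blocked. The handle is well onto the teeth, so I'll let go, correct the small drift, and grip about 11 mm higher on the wing.

```bash
python3 -m crank '[0,0,0,0,0,0,0.4, 0,0,0,0,0,0,0.4, 0,0,0,0,0,0,0.4]'; python3 rem.py
python3 -m crank '[0.01,-0.003,0,-0.6,1.6,-8,0.4, 0,0,0,0,0,0,0.4, 0,0,0,0,0,0,0.4, 0,0,0,0,0,0,0.4]'; python3 rem.py
python3 - <<'E'
from h import *
print(get_obs()["joint_pos"].round(2))
E
```

```text
clock: 14.48
tool_pos: [0.5618, -0.0085, 0.1727]
orientation: [-153.1, 12.9, -109.7]
force: [0.9, 0.2, -0.0]
opening: 0.0344
gripper_force: 0.0
rot deg [ 0.41 -0.03  0.07] rem [1.2 4.1 8.6] F tool [-0.4 -0.6  0.4] Mtool [-1.41  0.58  0.03]
clock: 14.98
tool_pos: [0.556, -0.0079, 0.1782]
orientation: [-152.6, 13.0, -109.7]
force: [1.0, 0.1, 0.4]
opening: 0.0352
gripper_force: 0.0
rot deg [-0.08  0.07  0.07] rem [ 1.1  1.6 16.2] F tool [-0.5 -0.9  0.2] Mtool [-1.38  0.63  0.03]
[ 17.6   -3.99 -58.18  47.15  -9.39 -85.44]
```

```bash
cat > kin.py <<'E'
from h import *
from scipy.optimize import least_squares
from fit import frame
S=[([80.7905,20.5435,.6816,-.002,-70.137,-16.508],(.29289,.60810,.22658),(180,0,-25.718)),
([-16.041,8.0257,-19.594,.0249,-62.444,-50.478],(.42209,-.32108,.20162),(179.976,-.063,-156.507)),
([30.983,-19.1255,-46.990,22.349,-36.942,-68.485],(.49220,-.01214,.28800),(-152.546,12.906,-109.370)),
([16.06,-2.23,-58.28,49.35,-7.79,-86.45],(.5621,-.0087,.1673),(-153.3,12.8,-109.8)),
([17.6,-3.99,-58.18,47.15,-9.39,-85.44],(.556,-.0079,.1782),(-152.6,13.0,-109.7))]
e=lambda ax,a:R.from_euler(ax,a,degrees=True)
def fk(j,p,s4=1,s6=1):
    h,a1,oy,L2,a3,L3,d6,ow=p
    r1=e("z",j[0]);ru=r1*e("y",j[1]);rf=r1*e("y",j[1]-j[2]);rw=rf*e("x",s4*j[3])*e("y",-j[4]);rt=rw*e("x",s6*j[5])
    X=r1.apply([a1,oy,h])+ru.apply([0,0,L2])+rf.apply([L3,0,a3])+rw.apply([d6,ow,0])
    return X,rt
T0=R.from_matrix([[0,0,1],[0,1,0],[-1,0,0]])  # x_link -> tool z
def fit(s4,s6):
    def res(p):
        r=[]
        for j,x,o in S:
            X,rt=fk(j,p[:8],s4,s6);Rt=rt*T0*e("z",p[8]);r+=list((X-x)*1e3)+list((Rt.inv()*e("xyz",o)).as_rotvec()*57.3*2)
        return r
    return min((least_squares(res,[.35,0,-.18,.4,0,.4,.3,0,k]) for k in(0,90,180,-90)),key=lambda s:s.cost)
if __name__=="__main__":
    best=min(((fit(a,b),a,b) for a in(1,-1) for b in(1,-1)),key=lambda t:t[0].cost)
    s,a,b=best;print(s.cost,a,b,s.x.round(4),np.round(s.fun,1));np.save("k.npy",np.r_[s.x,a,b])
E
python3 kin.py
```

```text
0.0067902106662682815 -1 -1 [ 1.987000e-01 -0.000000e+00 -0.000000e+00  6.016000e-01  1.000000e-04
  4.636000e-01  3.780000e-01 -1.918000e-01  2.700045e+02] [-0.  -0.   0.  -0.   0.  -0.   0.  -0.  -0.  -0.  -0.  -0.  -0.  -0.
 -0.   0.  -0.  -0.  -0.1  0.  -0.   0.  -0.   0.   0.1 -0.   0.   0.
  0.  -0. ]
```

```bash
cat > ik.py <<'E'
from kin import *
K=np.load("k.npy");p,off,s4,s6=K[:8],K[8],K[9],K[10]
lo=np.array([-175,-81,-57.5,-172,-174,-1]);lo[5]=-172;hi=np.array([175,120,71,94,-1,172])
def FK(j): X,rt=fk(j,p,s4,s6);return X,rt*T0*e("z",off)
def IK(X,Rt,seeds=12,j0=None,rng=np.random.default_rng(0)):
    out=[]
    def res(j):
        x,r=FK(j);return np.r_[(x-X)*1e3,(r.inv()*Rt).as_rotvec()*300]
    for k in range(seeds):
        g=rng.uniform(lo,hi) if j0 is None else np.clip(j0,lo+.01,hi-.01)
        s=least_squares(res,g,bounds=(lo,hi),x_scale=30,max_nfev=60)
        if s.cost<.05 and not any(np.abs(s.x-o).max()<2 for o in out): out.append(s.x)
        if j0 is not None: break
    return out
q=np.load("q.npy");F=frame(q[3]);n=F.apply([0,0,1])
def target(a,phi,t):
    """x_tool at panel angle a (deg), tool pitched by phi about tool y, TCP height t (m) at phi=0, pivot=grasp point"""
    a=np.radians(a);x=F.apply([np.cos(a),np.sin(a),0]);z=-n;Rt=R.from_matrix(np.c_[x,np.cross(z,x),z])
    g=q[:3]+n*(t+.019);Rt=Rt*e("y",phi);return g+Rt.apply([0,0,.019]),Rt
E
timeout 500 python3 - <<'E'
from ik import *
for t in(.062,.07):
  for a0 in(-116.7,63.3):
    for phi in(-25,-12,0,12,25):
      A=IK(*target(a0,phi,t),seeds=10);B=[IK(*target(a0-66,phi,t),j0=j) for j in A]
      print(t,a0,phi,[(i.round(0).astype(int).tolist(),b[0].round(0).astype(int).tolist() if b else None) for i,b in zip(A,B)])
E
```

```text
0.062 -116.7 -25 [([-8, 3, -27, -56, -37, 31], None)]
0.062 -116.7 -12 [([17, -2, -42, -12, -13, -26], None)]
0.062 -116.7 0 []
0.062 -116.7 12 [([24, 0, -56, 52, -23, -96], [23, 2, -38, 10, -33, -119])]
0.062 -116.7 25 [([32, 5, -50, 46, -40, -99], [20, 9, -24, 0, -52, -109])]
0.062 63.3 -25 [([32, 5, -50, 46, -40, 81], [20, 9, -24, 0, -52, 71])]
0.062 63.3 -12 [([24, 0, -56, 52, -23, 84], [23, 2, -38, 10, -33, 61])]
0.062 63.3 0 []
0.062 63.3 12 [([17, -2, -42, -12, -13, 154], None)]
0.062 63.3 25 [([-8, 3, -27, -56, -37, -149], None)]
0.07 -116.7 -25 [([-8, 2, -27, -55, -37, 30], None)]
0.07 -116.7 -12 [([17, -3, -42, -11, -14, -28], None)]
0.07 -116.7 0 []
0.07 -116.7 12 [([25, -1, -55, 50, -25, -95], [23, 1, -38, 10, -34, -119])]
0.07 -116.7 25 [([33, 4, -49, 45, -41, -98], [20, 8, -24, 0, -53, -109])]
0.07 63.3 -25 [([33, 4, -49, 45, -41, 82], [20, 8, -24, 0, -53, 71])]
0.07 63.3 -12 [([25, -1, -55, 50, -25, 85], [23, 1, -38, 10, -34, 61])]
0.07 63.3 0 []
0.07 63.3 12 [([17, -3, -42, -11, -14, 152], None)]
0.07 63.3 25 [([-8, 2, -27, -55, -37, -150], None)]
```

```bash
cat >> ik.py <<'E'
def goto(a,phi,t,n,grip,start=None):
    X,Rt=target(a,phi,t);return plan(X,None,n=n,grip=grip,Rt=Rt,start=start)
E
python3 - <<'E'
from ik import *
j=get_obs()["joint_pos"]
for t,f in((.08,0),(.09,5),(.1,10),(.1,15),(.1,20),(.085,20),(.068,20),(.058,20)):
    s=IK(*target(-116.7,f,t),j0=j);print(t,f,s[0].round(1) if s else None); j=s[0] if s else j
s=goto(-116.7,0,.1,2,.4);print();s=goto(-116.7,20,.1,3,.4,start=s);print();goto(-116.7,20,.068,2,.4,start=s)
E
```

```text
0.08 0 [ 19.3  -4.8 -57.4  43.2 -11.3 -82.9]
0.09 5 [ 23.5  -5.3 -55.7  43.1 -19.7 -86.1]
0.1 10 [ 27.6  -5.1 -53.6  42.1 -27.9 -88.2]
0.1 15 [ 30.4  -3.3 -51.9  42.5 -34.  -91.1]
0.1 20 [ 32.9  -1.2 -50.1  42.1 -40.  -93.2]
0.085 20 [ 31.6   0.4 -50.9  44.4 -37.7 -94.8]
0.068 20 [ 30.    2.2 -51.7  47.4 -35.1 -97. ]
0.058 20 [ 29.    3.3 -52.3  49.4 -33.6 -98.4]
-0.0007,0.0006,0.0007,0.5,0.8,-12.9,0.4
-0.0007,0.0006,0.0007,0.5,0.8,-12.9,0.4

-0.0,0.1164,-0.0,2.2,0.0,-0.4,0.4
-0.0,0.1164,-0.0,2.2,0.0,-0.1,0.4
-0.0,0.1164,-0.0,2.2,0.0,0.1,0.4

0.0,0.0,0.0,-5.5,-0.0,15.0,0.4
0.0,0.0,0.0,-5.5,-0.0,15.0,0.4
```

```bash
python3 -m crank '[0,0,0,0.5,0.8,-13,0.4, 0,0,0,0.5,0.8,-13,0.4, 0,0.116,0,2.2,0,-0.4,0.4, 0,0.116,0,2.2,0,0,0.4, 0,0.116,0,2.2,0,0.1,0.4]'
python3 -m crank '[0,0,0,0,0,0,0.4,0,0,0,0,0,0,0.4,0,0,0,0,0,0,0.4]'
python3 - <<'E'
from ik import *
goto(-116.7,20,.068,2,.4);print(get_obs()["joint_pos"].round(1),get_obs()["qvel"].round(1))
im=eyes.snapshot("scene")
for c in("handle","handle_wing","stub_seat"):
    print(c,[(np.round(d["location"],1).tolist(),round(d["p"],2)) for d in spotter.place_of("scene",c)[:6]])
from fit import proj
M=eyes.camera_model("scene")
for k in(0,.004,.008,.012): print(k,proj("scene",q[:3]+n*(k+.0),M).round(1),proj("scene",q[:3]+n*(k+.07),M).round(1))
E
```

```text
clock: 15.6
tool_pos: [0.5386, -0.0153, 0.1996]
orientation: [-153.2, -4.9, -118.9]
force: [0.4, -0.1, -0.5]
opening: 0.0351
gripper_force: 0.0
clock: 15.98
tool_pos: [0.5381, -0.0158, 0.1989]
orientation: [-153.3, -4.7, -118.8]
force: [0.3, -0.5, 0.5]
opening: 0.035
gripper_force: 0.0
-0.0007,0.0014,0.0,-5.9,-0.1,15.0,0.4
-0.0007,0.0014,0.0,-5.9,-0.1,15.0,0.4
[ 32.8  -1.4 -50.3  42.3 -39.7 -93.3] [ 0.  -0.2  0.2  0.1 -0.3 -0.2]
handle [([254.8, 178.2], 0.94), ([283.4, 192.1], 0.78), ([303.4, 257.9], 0.7), ([209.1, 167.5], 0.58)]
handle_wing [([313.0, 231.8], 0.92), ([206.8, 152.1], 0.83), ([257.6, 163.0], 0.82), ([283.7, 175.2], 0.71)]
stub_seat [([304.3, 257.6], 0.74)]
0 [303.  258.6] [310.2 234. ]
0.004 [303.4 257.2] [310.6 232.6]
0.008 [303.8 255.8] [311.1 231.1]
0.012 [304.2 254.4] [311.5 229.7]
```

```bash
python3 -m crank '[0,0,0,-6,0,15,0.4, 0,0,0,-6,0,15,0.4, 0,0,0,0,0,0,0.4, 0,0,0,0,0,0,0, 0,0,0,0,0,0,0]'
python3 -m crank '[0,0,0,0,0,0,0, 0,0,0,0,0,0,0, 0,0,0,0,0,0,0]'
cat > rem2.py <<'E'
import sys;from ik import *
a,phi,t=map(float,sys.argv[1:4]);X,Rt=target(a,phi,t);o=get_obs();r=e("xyz",o["orientation"]);N=F
print("rot",np.round((r.inv()*Rt).as_rotvec()*57.3,2),"rem tool",np.round(r.inv().apply(X-o["tool_pos"])*1e3,1),"rem panel",np.round(F.inv().apply(X-o["tool_pos"])*1e3,1),"F panel",np.round(F.inv().apply(o["force"]),1),"M panel",np.round(F.inv().apply(o["moment"]),2),"j",o["joint_pos"].round(1))
E
python3 rem2.py -116.7 20 .060
```

```text
clock: 16.8
tool_pos: [0.5552, -0.0129, 0.1721]
orientation: [-153.2, -4.7, -118.7]
force: [-1.0, -0.1, 0.7]
opening: 0.0205
gripper_force: 0.6
clock: 17.18
tool_pos: [0.5551, -0.013, 0.1716]
orientation: [-153.3, -4.8, -118.7]
force: [-4.6, 2.5, 3.1]
opening: 0.0156
gripper_force: 29.9
rot [-0.11  0.14  0.05] rem tool [-1.7 -0.   7.9] rem panel [-0.5 -1.  -8. ] F panel [-2.3  2.8  4.9] M panel [ 1.16  2.27 -0.92] j [ 30.    2.2 -51.9  47.7 -34.9 -97.2]
```

Gripped. Push along the stub axis (tool −0.34, 0, 0.94) in small steps.

```bash
python3 -m crank '[0,0,0,-0.7,0,2,0, 0,0,0,-0.7,0,2,0, 0,0,0,0,0,0,0, 0,0,0,0,0,0,0]';python3 rem2.py -116.7 20 .060
python3 -m crank '[0,0,0,-0.5,0,1.4,0, 0,0,0,-0.5,0,1.4,0, 0,0,0,0,0,0,0]';python3 rem2.py -116.7 20 .060
```

```text
clock: 17.68
tool_pos: [0.5566, -0.0132, 0.1696]
orientation: [-153.1, -4.8, -118.7]
force: [-32.1, 9.9, 29.1]
opening: 0.0159
gripper_force: 30.2
rot [-0.23  0.15  0.04] rem tool [-1.   0.4  5.5] rem panel [-0.8 -0.7 -5.5] F panel [-12.7  12.   40.9] M panel [ 0.8   7.84 -2.56] j [ 29.7   2.4 -52.1  48.5 -34.4 -97.8]
clock: 18.05
tool_pos: [0.5581, -0.013, 0.1673]
orientation: [-153.1, -4.7, -118.7]
force: [-35.5, 11.8, 32.5]
opening: 0.0162
gripper_force: 30.3
rot [-0.25  0.17  0.04] rem tool [0.1 0.4 2.9] rem panel [-0.9 -0.8 -2.7] F panel [-13.7  14.1  45.5] M panel [ 1.    8.72 -2.94] j [ 29.4   2.7 -52.3  49.1 -34.  -98.3]
```

```bash
python3 - <<'E'
from ik import *
from fit import proj
im=eyes.snapshot("scene");cv2.imwrite("pics/m.png",im)
for c in("handle","handle_wing"): print(c,[(np.round(d["location"],1).tolist(),round(d["p"],2)) for d in spotter.place_of("scene",c)[:5] if d["location"][0]>295])
# red top edge of wing vs model, disc
M=eyes.camera_model("scene")
a=np.radians(-116.7);x=F.apply([np.cos(a),np.sin(a),0])
for k in(0,.004,.008):
    print(k,"wing top ends",[proj("scene",q[:3]+n*(k+.087)+x*s,M).round(1).tolist() for s in(-.048,.048)],"bot ends",[proj("scene",q[:3]+n*(k+.053)+x*s,M).round(1).tolist() for s in(-.048,.048)])
M=eyes.camera_model("wrist");o=get_obs();r=e("xyz",o["orientation"]);E=np.array(M["extrinsics"]);E[:3,3]-=r.apply([.0004,.0011,0]);M["extrinsics"]=E
w=eyes.snapshot("wrist");cv2.imwrite("pics/n.png",w)
for k in(0,.004,.008): print(k,"wing end top/bot, hub bottom corner",[proj("wrist",q[:3]+n*(k+h)+x*l,M).round(1).tolist() for h,l in((.087,.048),(.053,.048),(0,.026),(.053,.034))])
h=cv2.cvtColor(w,cv2.COLOR_BGR2HSV)
red=(h[...,1]>180)&((h[...,0]<6)|(h[...,0]>174));ys,xs=np.nonzero(red[100:300,230:330]);print("red top row",ys.min()+100)
print("V col 281",w[150:215,281,2].tolist());print("col 250",w[150:230,255].max(1).tolist())
s=cv2.cvtColor(im,cv2.COLOR_BGR2HSV);red=(s[...,1]>180)&((s[...,0]<6)|(s[...,0]>174));sub=red[205:265,285:345];ys,xs=np.nonzero(sub);xs+=285;ys+=205
print("scene red",len(xs),[(v,xs[ys==v].min(),xs[ys==v].max()) for v in sorted(set(ys))][::3])
E
```

```text
handle [([300.2, 258.9], 0.58)]
handle_wing [([311.4, 233.3], 0.59)]
0 wing top ends [[323.2, 235.5], [301.5, 220.8]] bot ends [[319.4, 248.0], [298.2, 232.6]]
0.004 wing top ends [[323.7, 234.0], [301.9, 219.4]] bot ends [[319.9, 246.6], [298.5, 231.2]]
0.008 wing top ends [[324.1, 232.6], [302.3, 218.0]] bot ends [[320.3, 245.1], [298.9, 229.8]]
0 wing end top/bot, hub bottom corner [[283.9, 183.1], [283.7, 192.1], [283.5, 230.9], [283.7, 216.4]]
0.004 wing end top/bot, hub bottom corner [[283.9, 181.8], [283.7, 191.2], [283.5, 230.9], [283.7, 216.0]]
0.008 wing end top/bot, hub bottom corner [[283.9, 180.4], [283.7, 190.3], [283.5, 230.8], [283.7, 215.6]]
red top row 181
V col 281 [245, 245, 245, 244, 245, 245, 245, 245, 245, 245, 245, 245, 245, 245, 245, 245, 245, 245, 245, 245, 245, 245, 245, 245, 245, 233, 229, 229, 229, 197, 93, 130, 194, 209, 225, 234, 241, 245, 245, 245, 245, 245, 245, 245, 245, 245, 245, 245, 245, 245, 245, 245, 245, 245, 236, 235, 232, 168, 169, 168, 170, 169, 169, 168, 170]
col 250 [245, 244, 245, 245, 245, 245, 245, 245, 245, 245, 244, 245, 245, 245, 245, 245, 245, 245, 245, 245, 245, 245, 245, 245, 245, 245, 245, 245, 245, 245, 244, 245, 245, 245, 245, 245, 245, 245, 244, 245, 245, 245, 211, 99, 91, 228, 245, 245, 246, 245, 245, 245, 245, 245, 245, 245, 245, 245, 244, 245, 245, 245, 245, 245, 245, 245, 245, 245, 245, 244, 244, 137, 15, 17, 19, 21, 23, 20, 23, 20]
scene red 229 [(np.int64(225), np.int64(302), np.int64(302)), (np.int64(228), np.int64(298), np.int64(314)), (np.int64(231), np.int64(298), np.int64(317)), (np.int64(234), np.int64(300), np.int64(321)), (np.int64(237), np.int64(308), np.int64(323)), (np.int64(240), np.int64(308), np.int64(322)), (np.int64(243), np.int64(312), np.int64(321)), (np.int64(246), np.int64(316), np.int64(320)), (np.int64(264), np.int64(343), np.int64(344))]
```

```bash
python3 - <<'E'
from ik import *
r=e("xyz",get_obs()["orientation"]);print((r.inv()*F).apply([-.5,.5,0]),(r.inv()*F).apply([0,0,-1]))
X,Rt=target(-116.7,20,.0627)
goto(-182.7,20,.0627,11,0,start=(X,Rt))
for a in(-130,-150,-170,-190): print(IK(*target(a,20,.0627),j0=get_obs()["joint_pos"])[0].round(0))
E
```

```text
[-0.20936462  0.67085899 -0.07819638] [-0.33929944  0.00375602  0.94067092]
-0.0358,0.0,0.0984,-0.3,0.5,-0.1,0
-0.0358,0.0,0.0984,-0.3,0.6,-0.1,0
-0.0358,0.0,0.0984,-0.2,0.6,-0.1,0
-0.0358,0.0,0.0984,-0.2,0.6,-0.1,0
-0.0358,0.0,0.0984,-0.1,0.6,-0.0,0
-0.0358,0.0,0.0984,-0.0,0.6,-0.0,0
-0.0358,0.0,0.0984,0.0,0.6,0.0,0
-0.0358,0.0,0.0984,0.1,0.6,0.0,0
-0.0358,0.0,0.0984,0.2,0.6,0.1,0
-0.0358,0.0,0.0984,0.2,0.6,0.1,0
-0.0358,0.0,0.0984,0.3,0.6,0.1,0
[ 30.   4. -46.  36. -37. -99.]
[  28.    5.  -39.   22.  -41. -103.]
[  24.    6.  -32.   10.  -44. -108.]
[  19.    6.  -27.   -1.  -45. -114.]
```

```bash
python3 -m crank '[0,0,0,-0.2,0.7,-0.1,0, 0,0,0,0,0,0,0]';python3 rem2.py -116.7 20 .0627
python3 -m crank '[-0.036,0,0.098,0,0.7,0,0, -0.036,0,0.098,0,0.7,0,0, 0,0,0,0,0,0,0]';python3 rem2.py -128.7 20 .0627
```

```text
clock: 18.5
tool_pos: [0.5577, -0.0127, 0.167]
orientation: [-153.1, -4.8, -118.7]
force: [-31.4, 9.3, 30.2]
opening: 0.016
gripper_force: 30.1
rot [-0.25  0.15  0.03] rem tool [ 1.1 -0.1  0.4] rem panel [-0.5 -1.1  0. ] F panel [-11.5  11.4  41.5] M panel [ 0.41  7.65 -2.49] j [ 29.5   2.7 -52.3  49.2 -34.  -98.4]
clock: 18.88
tool_pos: [0.5572, -0.012, 0.1667]
orientation: [-156.9, 0.0, -129.1]
force: [-25.3, 7.7, 27.3]
opening: 0.0157
gripper_force: 30.1
rot [-0.15  0.17 -0.05] rem tool [1.5 0.1 0.5] rem panel [-1.  -1.2  0.1] F panel [-7.8  9.3 36. ] M panel [ 0.55  6.55 -2.06] j [ 30.2   3.7 -47.1  37.8 -36.8 -99.4]
```

```bash
python3 -m crank '[-0.036,0,0.098,0,0.7,0,0, -0.036,0,0.098,0,0.7,0,0, -0.036,0,0.098,0,0.7,0,0, -0.036,0,0.098,0,0.7,0,0, 0,0,0,0,0,0,0]';python3 rem2.py -152.7 20 .0627
python3 - <<'E'
from ik import *
from fit import proj
eyes.snapshot("scene");eyes.snapshot("wrist")
M=eyes.camera_model("scene")
for c in("handle","handle_wing"): print(c,[(np.round(d["location"],1).tolist(),round(d["p"],2)) for d in spotter.place_of("scene",c)[:5] if d["location"][0]>295])
E
```

```text
clock: 19.5
tool_pos: [0.5556, -0.0101, 0.1658]
orientation: [-166.6, 7.1, -150.4]
force: [-17.5, 5.5, 25.1]
opening: 0.0154
gripper_force: 30.0
rot [0.01 0.19 0.06] rem tool [ 1.3 -0.4  0.4] rem panel [-1.  -1.   0.1] F panel [-2.3  6.7 30.3] M panel [ 1.08  5.07 -1.35] j [  27.5    5.2  -37.7   20.1  -41.3 -103.3]
handle [([304.9, 258.0], 0.71), ([424.9, 364.9], 0.38)]
handle_wing [([309.4, 233.5], 0.86)]
```

```bash
python3 -m crank '[-0.036,0,0.098,0,0.7,0,0, -0.036,0,0.098,0,0.7,0,0, -0.036,0,0.098,0,0.7,0,0, 0,0,0,0,0,0,0]';python3 rem2.py -170.7 20 .0627
cat > arm.py <<'E'
from ik import *
from fit import proj
im=eyes.snapshot("top");s=eyes.snapshot("scene");cv2.imwrite("pics/s%d.png"%(get_obs()["clock"]*100),s)
M=eyes.camera_model("scene")
c=cv2.cvtColor(s,cv2.COLOR_BGR2HSV);m=(c[...,0]>22)&(c[...,0]<32)&(c[...,1]>190)&(c[...,2]>120)
m0=np.zeros_like(m);m0[235:280,255:330]=m[235:280,255:330]
ys,xs=np.nonzero(m0);P=[]
for x,y in zip(xs,ys):
    o,d=ray("scene",(x+1.3*0,y));X=o+d*((q[:3]-.002*n-o)@n)/(d@n);P.append(F.inv().apply(X-q[:3])[:2]*1e3)
P=np.array(P);rr=np.hypot(*P.T);k=(rr>32)&(rr<95);A=np.degrees(np.arctan2(P[k,1],P[k,0]))
print("yellow",k.sum(),"angles",np.percentile(A,[5,25,50,75,95]).round(1),"rmax",rr[k].max())
E
python3 arm.py
```

```text
clock: 20.2
tool_pos: [0.5552, -0.0079, 0.1655]
orientation: [-175.4, 9.8, -167.1]
force: [-13.4, 6.6, 20.9]
opening: 0.0169
gripper_force: 32.1
rot [0.11 0.2  0.28] rem tool [ 1.5 -1.1  0.3] rem panel [-1.3 -1.4  0.3] F panel [-0.7  7.5 24.6] M panel [ 1.84  3.85 -0.07] j [  23.8    6.   -31.9    9.3  -43.7 -107.6]
yellow 68 angles [-76.7 -71.2 -65.3 -59.4 -51.4] rmax 85.85596199709185
```

```bash
cat >> arm.py <<'E'
def ang(f):
    s=cv2.imread(f);c=cv2.cvtColor(s,cv2.COLOR_BGR2HSV);out=[]
    m=(c[...,0]>22)&(c[...,0]<32)&(c[...,1]>190)&(c[...,2]>120);m[:235]=0;m[280:]=0;m[:,:255]=0;m[:,330:]=0
    P=[]
    for y,x in np.argwhere(m):
        o,d=ray("scene",(x,y));X=o+d*((q[:3]-.002*n-o)@n)/(d@n);P.append(F.inv().apply(X-q[:3])[:2]*1e3)
    P=np.array(P);rr=np.hypot(*P.T)
    for lo_,hi_ in((32,45),(45,60),(60,75),(75,95)):
        k=(rr>=lo_)&(rr<hi_);out.append((int(k.sum()),np.round(np.degrees(np.median(np.arctan2(P[k,1],P[k,0]))),1) if k.any() else None))
    print(f,out)
import glob
for f in["pics/a.png","pics/m.png"]+sorted(glob.glob("pics/s[0-9]*.png")): ang(f)
E
python3 arm.py; python3 rem2.py -170.7 20 .0627
```

```text
yellow 67 angles [-76.7 -71.3 -65.5 -59.6 -52.3] rmax 85.85596199709185
pics/a.png [(10, np.float64(-22.5)), (14, np.float64(-23.8)), (16, np.float64(-24.7)), (13, np.float64(-29.3))]
pics/m.png [(12, np.float64(-26.5)), (15, np.float64(-23.7)), (17, np.float64(-24.6)), (17, np.float64(-25.4))]
pics/s2030.png [(17, np.float64(-63.7)), (20, np.float64(-64.2)), (17, np.float64(-65.5)), (14, np.float64(-67.0))]
pics/s2039.png [(16, np.float64(-65.0)), (20, np.float64(-64.2)), (17, np.float64(-65.5)), (14, np.float64(-67.0))]
rot [0.06 0.2  0.42] rem tool [ 1.5 -1.2  0.3] rem panel [-1.3 -1.5  0.3] F panel [-1.1  4.7 23.5] M panel [1.04 3.26 0.23] j [  23.9    6.   -32.     9.4  -43.7 -107.6]
```

```bash
python3 -m crank '[-0.018,0,0.049,0,0.35,0,0, -0.018,0,0.049,0,0.35,0,0, 0,0,0,0,0,0,0]';python3 rem2.py -176.3 20 .0627;python3 arm.py|tail -1
```

```text
clock: 20.78
tool_pos: [0.5547, -0.0075, 0.1651]
orientation: [-178.3, 10.1, -172.7]
force: [-12.7, 3.5, 19.0]
opening: 0.0191
gripper_force: 34.5
rot [0.22 0.13 0.02] rem tool [ 0.9 -1.1 -0. ] rem panel [-0.7 -1.2  0.3] F panel [-1.3  4.3 22.7] M panel [0.99 3.35 0.54] j [  22.4    6.1  -30.4    6.   -44.3 -109.3]
pics/s2087.png [(17, np.float64(-63.7)), (22, np.float64(-65.8)), (21, np.float64(-68.9)), (14, np.float64(-67.0))]
```

```bash
python3 -m crank '[-0.018,0,0.049,0,0.35,0,0, -0.018,0,0.049,0,0.35,0,0, 0,0,0,0,0,0,0]';python3 rem2.py -181.9 20 .0627;python3 arm.py|tail -1
python3 - <<'E'
from ik import *
from fit import proj
w=eyes.snapshot("wrist");M=eyes.camera_model("wrist");cv2.imwrite("pics/w.png",w)
o=get_obs();r=e("xyz",o["orientation"]);E=np.array(M["extrinsics"]);E[:3,3]-=r.apply([.0004,.0011,0]);M["extrinsics"]=E
h=cv2.cvtColor(w,cv2.COLOR_BGR2HSV);m=(h[...,0]>24)&(h[...,0]<32)&(h[...,1]>180)&(h[...,2]>150)
P=[]
for y,x in np.argwhere(m):
    oo,d=ray("wrist",(x,y),M);X=oo+d*((q[:3]-.002*n-oo)@n)/(d@n);P.append(F.inv().apply(X-q[:3])[:2]*1e3)
P=np.array(P);rr=np.hypot(*P.T);k=(rr>35)&(rr<95);A=np.degrees(np.arctan2(P[k,1],P[k,0]))
H,b=np.histogram(A,np.arange(-180,181,10));print([(int(x),int(c)) for x,c in zip(b,H) if c>3])
# red wing direction on the wing top plane
m=(h[...,1]>180)&((h[...,0]<6)|(h[...,0]>174));P=[]
for y,x in np.argwhere(m):
    oo,d=ray("wrist",(x,y),M);X=oo+d*((q[:3]+.087*n-oo)@n)/(d@n);P.append(F.inv().apply(X-q[:3])[:2]*1e3)
P=np.array(P);P=P[(np.hypot(*P.T)<52)];ww,v=np.linalg.eigh(np.cov(P.T));print("wing dir",len(P),np.degrees(np.arctan2(v[1,1],v[0,1])),P.mean(0),np.sqrt(ww))
E
```

```text
clock: 21.25
tool_pos: [0.5545, -0.007, 0.1649]
orientation: [178.6, 10.1, -178.4]
force: [-10.5, 1.9, 17.0]
opening: 0.0212
gripper_force: 38.7
rot [ 0.36  0.08 -0.29] rem tool [ 0.6 -1.  -0.2] rem panel [-0.5 -1.   0.4] F panel [-0.4  2.6 19.9] M panel [0.56 3.09 1.1 ] j [  21.     6.3  -29.     2.9  -44.8 -111.1]
pics/s2135.png [(16, np.float64(-65.0)), (23, np.float64(-66.3)), (21, np.float64(-68.9)), (14, np.float64(-67.0))]
[]
wing dir 4090 -165.9365582505997 [-15.03138868  -5.02731144] [ 4.39041674 21.12896808]
```

The arm stopped moving (about -67°) while torque and pad wedging kept rising, so it is at its stop. Release and back off.

```bash
python3 -m crank '[0,0,0,0,0,0,0.55, 0,0,0,0,0,0,0.55, 0,0,0,0,0,0,0.55, 0,0,0,0,0,0,0.55, 0,0,0,0,0,0,0.55]'
python3 -m crank '[0,0,0,0,0,-30,0.55, 0,0,0,0,0,-40,0.55, 0,0,0,0,0,0,0.55, 0,0,0,0,0,0,0.55, 0,0,0,0,0,0,0.55]'
cat > chk.py <<'E'
from ik import *
from fit import proj
w=eyes.snapshot("wrist");M=eyes.camera_model("wrist");cv2.imwrite("pics/x.png",w)
o=get_obs();r=e("xyz",o["orientation"]);E=np.array(M["extrinsics"]);E[:3,3]-=r.apply([.0004,.0011,0]);M["extrinsics"]=E
print(o["tool_pos"],o["force"])
for t in("handle","handle_wing","stub_seat"): print(t,[(np.round(d["location"],1).tolist(),round(d["p"],2)) for d in spotter.place_of("wrist",t)[:2]])
for k in(0,.004,.008): print(k,[proj("wrist",q[:3]+n*(k+z),M).round(1).tolist() for z in(0,.07)])
h=cv2.cvtColor(w,cv2.COLOR_BGR2HSV);m=(h[...,1]>180)&((h[...,0]<6)|(h[...,0]>174))
for k in(0,.004,.008):
    P=[]
    for y,x in np.argwhere(m):
        oo,d=ray("wrist",(x,y),M);X=oo+d*((q[:3]+(.087+k)*n-oo)@n)/(d@n);P.append(F.inv().apply(X-q[:3])[:2]*1e3)
    P=np.array(P);P=P[np.hypot(*P.T)<75];rc=cv2.minAreaRect(P.astype(np.float32));print(k,len(P),np.round(rc[0],1),np.round(rc[1],1),round(rc[2],1))
s=eyes.snapshot("scene");cv2.imwrite("pics/y.png",s);M=eyes.camera_model("scene")
for t in("handle","handle_wing"): print(t,[(np.round(d["location"],1).tolist(),round(d["p"],2)) for d in spotter.place_of("scene",t)[:5] if d["location"][0]>295])
E
python3 chk.py; python3 arm.py|tail -1
```

```text
clock: 22.02
tool_pos: [0.5544, -0.0066, 0.1628]
orientation: [178.6, 10.0, -178.5]
force: [-0.1, 0.2, -0.2]
opening: 0.048
gripper_force: 0.0
clock: 22.65
tool_pos: [0.5418, -0.0088, 0.2307]
orientation: [178.6, 9.9, -178.5]
force: [0.3, 0.2, 0.7]
opening: 0.0482
gripper_force: 0.0
[ 0.54182293 -0.0087575   0.23070235] [0.82057301 0.56987318 0.44612953]
handle []
handle_wing [([283.6, 235.5], 0.71)]
stub_seat []
0 [[283.2, 236.3], [284.1, 236.8]]
0.004 [[283.3, 236.3], [284.1, 236.9]]
0.008 [[283.3, 236.3], [284.2, 236.9]]
0 2806 [-6.4 -2.4] [82.3 16. ] 15.7
0.004 2806 [-6.3 -2.4] [80.8 15.7] 15.7
0.008 2806 [-6.3 -2.4] [79.3 15.4] 15.7
handle [([305.6, 258.7], 0.75)]
handle_wing [([314.0, 236.3], 0.55)]
pics/s2310.png [(16, np.float64(-65.0)), (23, np.float64(-66.3)), (22, np.float64(-69.2)), (14, np.float64(-67.0))]
```

Released; the arm is still at its stop. I'll press gently on the wing top with shut fingers, to seat it and measure its height.

```bash
python3 - <<'E'
from ik import *
goto(-181.9,20,.098,1,0); r=e("xyz",get_obs()["orientation"]);print((r.inv()*F).apply([0,0,-1]))
E
```

```text
0.0069,0.0001,-0.0071,12.2,-1.3,34.5,0
[-0.34189504 -0.00411363  0.93972914]
```

```bash
python3 -m crank '[0,0,0,0,0,0,0, 0,0,0,0,0,0,0, 0,0,0,0,0,0,0, 0,0,0,0,0,0,0, 0,0,0,0,0,0,0]'
python3 -m crank '[0.007,0,-0.007,12,-1.3,34.5,0, 0,0,0,0,0,0,0, 0,0,0,0,0,0,0, 0,0,0,0,0,0,0]'; python3 rem2.py -181.9 20 .087
python3 -m crank '[0,0,0,-1.4,0,3.8,0, 0,0,0,0,0,0,0, 0,0,0,0,0,0,0]'; python3 rem2.py -181.9 20 .087
```

```text
clock: 23.72
tool_pos: [0.5423, -0.0087, 0.2318]
orientation: [178.6, 10.0, -178.5]
force: [0.0, -0.4, -0.1]
opening: 0.0045
gripper_force: 0.0
clock: 24.22
tool_pos: [0.5374, -0.009, 0.1971]
orientation: [179.0, 10.1, -178.1]
force: [0.4, -0.0, -0.4]
opening: 0.0005
gripper_force: 0.0
rot [ 0.03  0.13 -0.  ] rem tool [-2.3 -0.2 11.7] rem panel [ -1.8  -0.1 -11.8] F panel [ 0.2 -0.  -0.6] M panel [-0.04  0.39  0.06] j [  21.8    2.7  -28.4    3.3  -49.  -111.7]
clock: 24.6
tool_pos: [0.5385, -0.0091, 0.1923]
orientation: [179.0, 10.0, -178.1]
force: [-0.5, -0.2, 0.2]
opening: 0.0006
gripper_force: 0.0
rot [-0.    0.02 -0.01] rem tool [-2.1  0.1  6.7] rem panel [-0.3  0.1 -7. ] F panel [-0.4 -0.2  0.4] M panel [0.01 0.4  0.05] j [  21.7    3.2  -28.6    3.3  -48.5 -111.7]
```

```bash
python3 -m crank '[0,0,0,-1,0,2.8,0, 0,0,0,0,0,0,0, 0,0,0,0,0,0,0]'; python3 rem2.py -181.9 20 .087
python3 -m crank '[0,0,0,-0.5,0,1.4,0, 0,0,0,0,0,0,0]'; python3 rem2.py -181.9 20 .087
```

```text
clock: 24.98
tool_pos: [0.54, -0.009, 0.1896]
orientation: [179.0, 10.0, -178.1]
force: [-0.8, -0.1, -0.3]
opening: 0.0005
gripper_force: 0.0
rot [-0.    0.02 -0.  ] rem tool [-1.2  0.1  3.8] rem panel [-0.2  0.1 -4. ] F panel [-0.8 -0.   0.2] M panel [ 0.02  0.43 -0.04] j [  21.7    3.5  -28.7    3.3  -48.1 -111.6]
clock: 25.22
tool_pos: [0.5407, -0.009, 0.1886]
orientation: [179.0, 10.0, -178.1]
force: [-1.1, 0.4, 2.3]
opening: 0.0004
gripper_force: 1.5
rot [-0.    0.03 -0.  ] rem tool [-0.6  0.1  2.7] rem panel [-0.4  0.1 -2.7] F panel [0.2 0.5 2.5] M panel [0.07 0.83 0.01] j [  21.6    3.6  -28.7    3.3  -48.  -111.6]
```

```bash
python3 -m crank '[0,0,0,-0.35,0,1,0, 0,0,0,0,0,0,0]'; python3 rem2.py -181.9 20 .087
python3 -m crank '[0,0,0,-0.2,0,0.6,0, 0,0,0,0,0,0,0]'; python3 rem2.py -181.9 20 .087
```

```text
clock: 25.48
tool_pos: [0.5411, -0.009, 0.1882]
orientation: [179.0, 10.0, -178.1]
force: [-7.4, 0.3, 7.6]
opening: 0.0005
gripper_force: 5.4
rot [-0.01  0.04  0.  ] rem tool [-0.3  0.1  2.2] rem panel [-0.5  0.2 -2.2] F panel [-2.6  0.8 10.3] M panel [ 0.36  1.96 -0.08] j [  21.6    3.6  -28.7    3.3  -47.9 -111.6]
clock: 25.72
tool_pos: [0.5412, -0.0091, 0.188]
orientation: [179.0, 10.0, -178.1]
force: [-8.6, 0.5, 13.2]
opening: -0.0
gripper_force: 7.8
rot [-0.01  0.04  0.  ] rem tool [-0.2  0.2  2.1] rem panel [-0.5  0.2 -2. ] F panel [-0.8  1.1 15.7] M panel [ 0.56  2.71 -0.13] j [  21.6    3.7  -28.7    3.3  -47.9 -111.6]
```

Firm contact at 15 N with the wing top at about 87 mm, so the handle is fully home. Back off, check the arm once more, and hand in.

```bash
python3 -m crank '[0,0,0,0,0,-20,0, 0,0,0,0,0,-40,0, 0,0,0,0,0,-50,0, 0,0,0,0,0,0,0, 0,0,0,0,0,0,0]'; python3 arm.py|tail -1
python3 - <<'E'
from h import *
s=eyes.snapshot("scene")
for t in("handle","handle_wing"): print(t,[(np.round(d["location"],1).tolist(),round(d["p"],2)) for d in spotter.place_of("scene",t)[:5] if d["location"][0]>295])
print(ctrl.close_job())
E
```

```text
clock: 26.35
tool_pos: [0.5223, -0.0113, 0.2949]
orientation: [179.0, 10.0, -178.1]
force: [-0.0, -0.2, -1.4]
opening: 0.0005
gripper_force: 0.0
pics/s2645.png [(17, np.float64(-63.7)), (23, np.float64(-66.3)), (21, np.float64(-68.9)), (14, np.float64(-67.0))]
handle [([302.1, 258.2], 0.69)]
handle_wing [([311.6, 234.3], 0.55)]
the job is handed in; nothing more can be done
None
```

I put the red handle on the stub, turned the clamp arm clockwise until it stopped, then let go and handed the job in at about 26.6 s. By measurement the handle is fully home and the arm is at its stop; the hand-in returned no verdict.

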